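Pin the crank onto the roller wringer

ROBOT

A 6-joint arm with a two-finger parallel gripper is mounted at the origin on the work surface. World frame = base frame: x ahead of the robot, y to its left, z up, the work surface at z = 0. Lengths are in m, angles in degrees, forces in N, time in s.
With the tool pointing down it reaches from about 0.35 to 0.875 m from the base axis. Payload 4.2 kg.
Tool frame: the origin (TCP) lies midway between the tips of the shut fingers; the grasp point (between the pads) lies 19 mm behind it; x points along the fingers, y is the direction in which the jaws open and shut, and the axes are right-handed (so a half turn about x gives the same grasp; the last joint's range is limited). The gripper opens to 85 mm and grips with 20 to 120 N. Pads are 22 mm wide; open, the fingers measure 114 mm over their backs; the gripper's body (76 mm by 85 mm) begins 54 mm behind the grasp point. The pads swing forward as they close: fully open they stand 13 mm farther back than shut.
Start: joints at [-53.652, 22.042, 0.453, 0, -68.411, -14.817], TCP at [0.229, -0.581, 0.231] pointing down, gripper open.
Joint ranges: [-179.83, 179.83], [-69.29, 118.12], [-61.27, 80.66], [-181.25, 117.63], [-171.15, -9.14], [-177.46, 177.46]. Speed limits (degrees/s): [159.86, 159.86, 180, 180, 180, 180].

INTERFACE

Orientations are given as a 3x3 rotation matrix whose columns are the frame's x, y, z axes.
In Python, from station import env gives the robot as it stands. The module is installed in compiled form; this text tells all that it offers.
- The arm moves only by the shell command python3 -m handwheel 'ROWS' [OPENING] [FORCE]. ROWS is JSON, a list of rows, each a list of 2 entries, a list of its own where there are three numbers: the shift along the tool's x, y, z in cm, then the turn, a rotation vector about the tool's x, y, z in rad. A call has 1 to 12 rows; each row is the pose to reach, as a shift and turn from the pose commanded when the call began, along the tool's axes at that moment; what a row does not reach only later rows make up. A row lasts 1/10 s, in which the tool goes at most 50 mm and 8.59 degrees, less where a joint would pass 70% of its speed; a pose out of reach is approached as far as the arm can. A call with a gripper value outside its range is refused whole. OPENING is the finger opening in cm, from 0 to 8.54, set as the call begins (- or left out, the last holds). The fingers move at their own pace and stop on an object; FORCE is the grip in N (left out, the last holds). Time passes only in rows, so rows that repeat a pose let the fingers close. It gives the time, the measured TCP pose, the force and the opening at its end, in the units of the state.
- env.sense(): the state, without advancing time (a new reading comes with each control period).
- env.camera(name): name is "scene" or "side" or "wrist"; returns a dict with "frame" (400x640x3 uint8, blue, green, red), "depth" (400x640 float32, m along the optical axis (not along the pixel's ray), 0 where there is no reading), "K" (3x3 intrinsics, pixels), "extrinsics" (4x4, takes a point from world to camera coordinates). Camera axes: x right, y up, looking along -z (the intrinsics and any distortion apply to the point x, -y, -z); pixel columns grow to the right and rows downward; lengths in m; the calibration is good to about 2 mm. A picture is of the moment at which its call begins.
- env.job_done(): hands the job in, once; it reports no verdict.
Trained networks look in a picture, given as the dict that the camera call returned (one of the last four; its "shot" number tells which), for a name from the list of things; names that differ only in an ending like _2 or _b are one class to them, and where a whole thing is asked for, a point or a joint stands for the part that bears it (a point fixed in the world has none). Each returns a list of dicts, best first, with "score" (0 to 1); they miss things now and then, are a little off and sometimes report something else, mostly with a low value. They report only what shows in the picture. A call takes as long as a camera call. They do not tell look-alikes from the thing itself.
- env.spot_in(picture, query): "rect" ([left, top, width, height] in pixels, round what is visible of it).
- env.silhouettes(picture, query): "mask" (400x640 bool, what is visible of it) and "rect" ([left, top, width, height] in pixels, round what is visible of it).
The state is a dict: "time": time; "joints": joint angles; "qvel": joint speeds; "joint_torque": joint torques, N m; "tool_pos": TCP position; "orientation": TCP orientation; "contact_force": force on the tool from outside, world axes, zero at the start; "wrist_torque": the same for the moment, N m; "width": opening from 0.0 (shut) to 1.0 (fully open).
Only numpy, scipy, OpenCV 4.12 (cv2) and the standard library are available. Lean on these libraries where they do the work, as an engineer would, in place of code of your own. Each camera call takes 0.05 s, during which the arm holds its last target.

TASK

The wringer's crank is only hung on the end of its shaft. Push it fully home, then push the linch pin down through the shaft's cross hole until its head sits on the shaft - feel for the hole, do not force the pin - and swing its sprung ring out over the shaft end until it snaps shut underneath. Leave the crank home, let go of everything, and do not disturb the other things on the counter.

Things in the scene. Friction and masses are not known exactly. Their poses are not given: they have to be found in the camera images.
- wringer: Hand roller wringer fixed to the counter: two black rubber rollers (52 mm) one over the other between stainless side plates, 200 x 316 mm on the counter; side plates and top beam reach 258 mm up, the knob in the beam's middle 284 mm. Origin: centre of its underside; y runs along the rollers towards the crank, z up. Its shaft does not turn (the rollers are screwed down tight).
- thrust_face (a point): Point on the drive shaft's axis, 165 mm above the counter, at the outer end of the wringer's round bearing housing (48 mm thick, stands 35 mm out from the side plate). The back of the crank's hub rests on this face when home. Axes as the wringer: y points out along the shaft to its free end, z up. The shaft is 20 mm square, its flat top 10 mm above the axis.
- hole_nominal (a point): Middle of the stretch of the shaft's flat top in which the cross hole lies, 52 mm out (y) from thrust_face. Vertical through hole, 11.5 mm wide, 1 mm chamfer; the shaft end is 16 mm beyond it. The shaft has end float, so the hole truly lies anywhere up to 6 mm farther in or out along y than this point (not measured, stays put during the job): find it by feel or sight. Axes as the wringer.
- crank (a joint): How far the crank stands out from its home position along the shaft, m: 0 is home (hub against the bearing housing), at most 0.032. It slides along the shaft with some 4 N of friction and stays where it is left; while it is out it covers the cross hole.
- hub_face (a point): Centre of the outer end face of the crank's round hub (38 mm diameter, 36 mm long, on the shaft; its face stands 9 mm above the shaft's top). The flat arm hangs straight down from the hub, with a wooden grip 28 mm thick and 85 mm long pointing out (y) 125 mm below the shaft. Axes as the wringer.
- pin_head (a point): Linch pin (the one with the ring), bright steel, 90 g, standing in one hole of the wooden block: centre of its head, a block 14 mm (x) by 16 mm (y) by 26 mm high. Its underside, 13 mm below, rests 50 mm above the counter. Grip it on its x faces, one finger passing down inside the open ring, fingertips no lower than 1 mm below this point. Fitted, its +x must point out along the shaft (+y of the wringer).
- pin_nose (a point): Tip of the linch pin's shank: 10 mm round, 40 mm long below the head, tapering to 8 mm over its last 3 mm. 53 mm under pin_head, same axes.
- ring_hinge (a point): Hinge of the pin's sprung wire ring, in the head 5 mm below pin_head; axis along the pin's y. The ring is 60 mm over all, wire 4.5 mm; its far end lies 58 mm from the hinge. Open, it leans back to the pin's -x side 45 degrees above level (far end 41 mm back, 41 mm up); it closes over the top to +x and down, so that it goes round the shaft end.
- pin_ring (a joint): Angle of the ring on the linch pin, rad: 0 open (leaning back), 0.79 straight up, 2.36 level on the +x side, 3.93 shut (straight down, round the shaft and the nose). Over-centre spring: below 1.66 it springs back open, beyond that it snaps shut by itself. Some 2 N at its far end moves it. Shut fingers behind its far end can carry it over along its arc, up, over the head and down; a merely level push binds.
- pin_block: Wooden block 134 x 56 mm, 50 mm high, fixed, with two 13.5 mm holes 46 mm deep on its long (x) middle line, 40 mm either side of its middle; one holds the linch pin, the other the plain clevis pin. Origin: centre of its underside.
- clevis_pin: Plain steel clevis pin with a round 18 mm head and no ring, standing in the other hole of the wooden block; not needed. Origin at the underside of its head.
- funnel: Teal silicone funnel standing mouth down, 110 mm wide, 100 mm high; a bystander.
- pail: Stainless steel pail, 166 mm wide, 155 mm high; a bystander.
- clothespin0: Red plastic clothespin, 75 mm long; a bystander.
- clothespin1: Red plastic clothespin, 75 mm long; a bystander.
- ramekin: White ceramic ramekin, 84 mm wide, 45 mm high; a bystander.
- bottle: Green glass bottle with a cork, 72 mm wide, 210 mm high; a bystander.
Things that resemble listed ones, but are neither listed nor needed, are in the scene too. Leave any pink or yellow look-alike of the part that bears pin_head alone.

How it is judged:
By the outcome, as a careful person would: the job done as asked, in the order asked, and still so for the second after the job is handed in, with the robot touching nothing.
It also fails if it takes over 72 s, if anything falls off the work surface, if the arm or the gripper's body presses on something with over 40 N, if the wrist force passes 120 N, or if a joint passes its speed limit or range.

## Working session

There is one attempt and no reset: what is moved stays moved. The work goes in short steps, Python scripts to look and compute and a shell command to move; the robot and the scene stay as the last step left them, time stands still between calls to the robot, and variables do not carry over. Pictures are saved under pics/ and viewed, and the job is handed in when it is done.

```bash
mkdir -p pics; ls; python3 - <<'E'
from station import env
import cv2
s=env.sense(); print(s)
for n in ["scene","side","wrist"]:
    p=env.camera(n); cv2.imwrite(f"pics/{n}0.png",p["frame"]); print(n,p["K"],p["extrinsics"],p["shot"])
E
```

```text
pics
{'time': 0.0, 'joints': array([-5.36506418e+01,  2.20908817e+01,  3.79474205e-01, -3.01909189e-02,
       -6.84120906e+01, -1.48137838e+01]), 'qvel': array([ 0.03850313,  0.03368896, -0.12999596,  0.0639011 , -0.02255289,
        0.03137687]), 'joint_torque': array([ 6.40373855e-04, -3.92287588e+01,  1.88405997e+01,  4.18629169e+00,
       -4.65817851e-03,  1.05122029e-05]), 'tool_pos': array([ 0.22919945, -0.58081874,  0.23021513]), 'orientation': array([[-8.82891001e-04, -3.66897032e-01,  9.30261140e-01],
       [ 2.02640547e-03,  9.30258936e-01,  3.66898086e-01],
       [-9.99997557e-01,  2.20901728e-03, -7.78350907e-05]]), 'contact_force': array([ 0.20780808, -0.1331099 ,  0.10271342]), 'wrist_torque': array([ 0.0323886 , -0.00396865,  0.02063417]), 'width': 0.9999113461564474}
scene [[395.44949321   0.         326.61403575]
 [  0.         395.44949321 197.91207655]
 [  0.           0.           1.        ]] [[-0.14407132  0.98948244  0.01295968 -0.05189187]
 [-0.71821163 -0.11356488  0.68649478  0.32824273]
 [ 0.68074629  0.08959642  0.72701924 -1.49085625]
 [ 0.          0.          0.          1.        ]] 1
side [[443.89356932   0.         317.82584356]
 [  0.         443.89356932 183.64707101]
 [  0.           0.           1.        ]] [[-0.88073904 -0.47343179 -0.01269171  0.56695518]
 [ 0.31651511 -0.60833414  0.72783773 -0.18967614]
 [-0.35230232  0.63701799  0.68563194 -0.96508209]
 [ 0.          0.          0.          1.        ]] 2
wrist [[326.57650864   0.         322.71667663]
 [  0.         326.57650864 203.57444485]
 [  0.           0.           1.        ]] [[-0.36644321  0.93043338  0.00361773  0.62345395]
 [-0.87961947 -0.34515791 -0.32731576  0.04248856]
 [-0.30329683 -0.12312486  0.94490809 -0.38158014]
 [ 0.          0.          0.          1.        ]] 3
```

View pics/scene0.png

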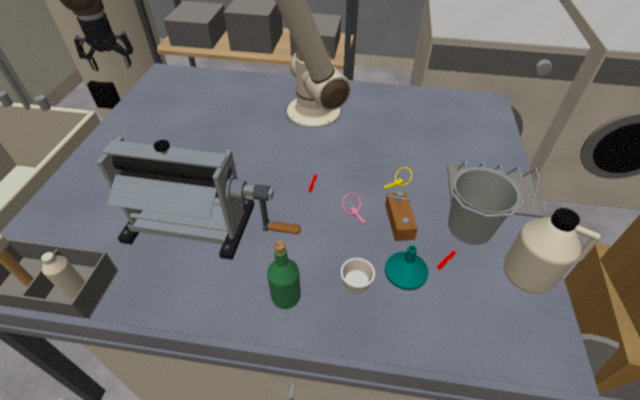

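View pics/side0.png

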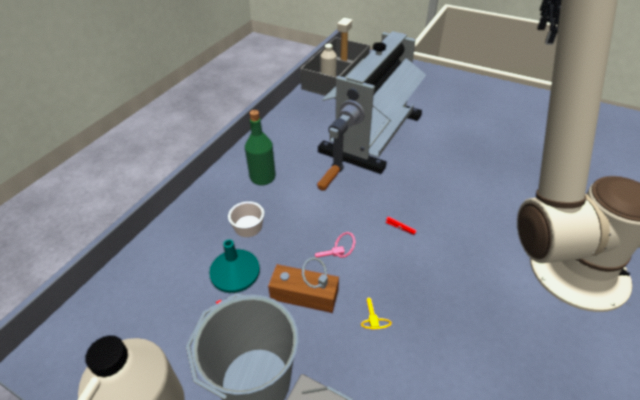

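View pics/wrist0.png

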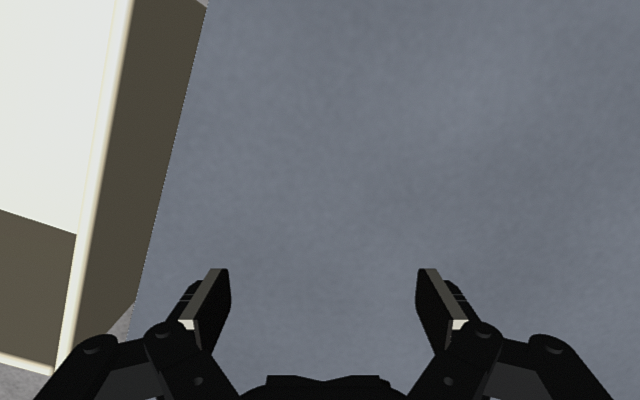

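The scene shows the wringer at the left with its crank grip at (282,227). The wooden block is at (401,215), with a ring pin and a clevis pin in it. Pink (353,208) and yellow (400,180) look-alikes lie on the counter. The side view shows the ring pin in the block at (320,275) and the clevis pin at (285,276).

```bash
cat > h.py <<'E'
import numpy as np, cv2
from station import env
def dep(p,u,v,d):
    K=p["K"];E=np.asarray(p["extrinsics"])
    x=(u-K[0,2])/K[0,0]*d; y=-(v-K[1,2])/K[1,1]*d
    c=np.stack([x,y,-d],-1)
    return (c-E[:3,3])@E[:3,:3]
def cloud(p,mask=None):
    D=p["depth"]; m=D>0
    if mask is not None: m&=mask
    v,u=np.nonzero(m); return dep(p,u,v,D[v,u]),u,v
def proj(p,X):
    K=p["K"];E=np.asarray(p["extrinsics"]);c=np.atleast_2d(X)@E[:3,:3].T+E[:3,3]
    return np.stack([K[0,0]*c[:,0]/-c[:,2]+K[0,2],K[1,1]*-c[:,1]/-c[:,2]+K[1,2]],-1)
def crop(p,x0,y0,x1,y1,s,fn):
    c=cv2.resize(p["frame"][y0:y1,x0:x1],None,fx=s,fy=s,interpolation=cv2.INTER_CUBIC); cv2.imwrite(fn,c)
E
python3 - <<'E'
from h import *
np.set_printoptions(precision=4,suppress=True)
for n in ["scene","side"]:
    p=env.camera(n)
    crop(p,*( (200,150,440,260,3.2) if n=="scene" else (230,200,390,340,4)),f"pics/{n}_c1.png")
    if n=="side": crop(p,300,60,440,200,4,"pics/side_c2.png")
    for q in ["wringer","crank","pin_block","pin_head","clevis_pin","bottle","pail","funnel","ramekin"]:
        for r in env.silhouettes(p,q)[:3]:
            X,u,v=cloud(p,r["mask"])
            print(n,q,round(r["score"],2),np.round(r["rect"]), len(X), np.median(X,0),X.min(0),X.max(0))
    np.savez(f"{n}.npz",depth=p["depth"],K=p["K"],extrinsics=p["extrinsics"],frame=p["frame"])
E
```

```text
scene crank 0.6 [254. 184.  50.  48.] 695 [ 0.6074 -0.0158  0.0743] [ 0.4745 -0.0877 -0.0031] [0.6182 0.0669 0.1863]
scene pin_block 0.68 [382. 192.  39.  47.] 1120 [0.5211 0.3312 0.0486] [ 0.4193  0.2871 -0.0041] [0.5708 0.386  0.0988]
scene pin_block 0.67 [340. 259.  33.  36.] 991 [0.6992 0.2304 0.0202] [ 0.6377  0.1858 -0.0055] [0.7524 0.2737 0.048 ]
scene pin_head 0.75 [342. 203.  24.  19.] 89 [0.4918 0.2034 0.0121] [0.472  0.1662 0.0016] [0.523  0.2311 0.0383]
scene pin_head 0.54 [382. 167.  31.  20.] 143 [0.3479 0.3255 0.0136] [ 0.3079  0.2834 -0.0026] [0.3757 0.3598 0.0495]
scene pin_head 0.48 [392. 189.  13.  13.] 71 [0.4644 0.3206 0.0744] [0.4399 0.2974 0.0484] [0.5014 0.3339 0.0996]
scene bottle 0.94 [268. 240.  33.  70.] 1582 [0.797  0.0721 0.1142] [0.677  0.0127 0.0008] [0.8141 0.1016 0.2119]
scene pail 0.62 [450. 165.  71.  83.] 4227 [0.4813 0.533  0.1032] [ 0.3237  0.4453 -0.0024] [0.5788 0.6819 0.159 ]
scene pail 0.48 [342. 259.  29.  33.] 902 [0.6986 0.2305 0.0225] [ 0.6522  0.1898 -0.0055] [0.7524 0.2722 0.048 ]
scene funnel 0.62 [385. 245.  44.  44.] 1423 [0.6792 0.
[... 1101 characters left out ...]
87 0.0987]
side clevis_pin 0.52 [280. 273.   8.   8.] 57 [0.5376 0.3421 0.0553] [0.5299 0.3323 0.0462] [0.5468 0.3488 0.0594]
side bottle 0.64 [245. 107.  31.  80.] 1556 [0.7663 0.0822 0.1015] [ 0.7412 -0.1029 -0.0025] [0.9255 0.1032 0.2125]
side pail 0.73 [209. 240.  51.  56.] 1859 [0.6493 0.3643 0.0286] [ 0.6077  0.2884 -0.0017] [0.7177 0.4056 0.1028]
side pail 0.56 [185. 294. 113. 105.] 9503 [0.5188 0.5098 0.0951] [ 0.4054  0.3701 -0.0023] [0.6542 0.6156 0.1572]
side funnel 0.8 [209. 238.  49.  57.] 1845 [0.6497 0.3648 0.0287] [ 0.6077  0.2968 -0.001 ] [0.7136 0.4056 0.1021]
side ramekin 0.76 [229. 203.  34.  36.] 938 [0.7176 0.2248 0.025 ] [ 0.6714  0.1885 -0.0003] [0.7529 0.2706 0.0492]
```

View pics/side_c1.png

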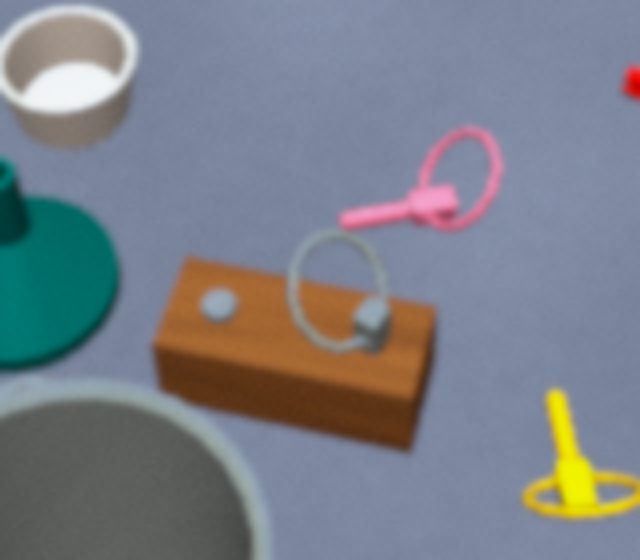

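View pics/side_c2.png

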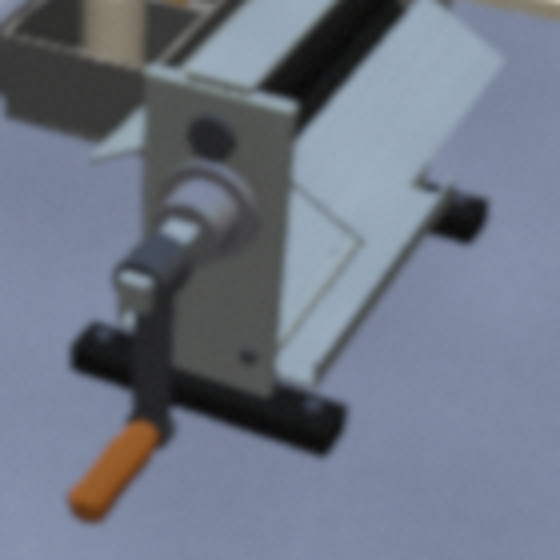

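View pics/scene_c1.png

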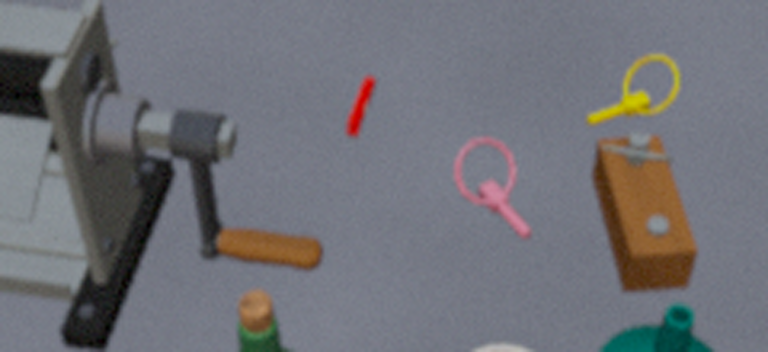

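The pin needed is the steel one with a ring, in the block's robot-side hole: side crop (370,322), full image about (322,280). The pink and yellow pins lying on the counter are the look-alikes, and the plain round head at side crop (218,305) is the clevis pin. Next I'll measure the poses.

```bash
python3 - <<'E'
from h import *
np.set_printoptions(precision=4,suppress=True)
for n in ["scene","side"]:
    p=dict(np.load(n+".npz")); X,u,v=cloud(p); print("==",n)
    # block top
    m=(abs(X[:,2]-.05)<.004)&(X[:,0]>.4)&(X[:,0]<.6)&(X[:,1]>.26)&(X[:,1]<.4)
    r=cv2.minAreaRect(X[m][:,:2].astype(np.float32)*1000); print("block",m.sum(),r)
    # head/ring
    m=(X[:,2]>.056)&(X[:,0]>.4)&(X[:,0]<.56)&(X[:,1]>.26)&(X[:,1]<.40)&(X[:,2]<.14)
    Y=X[m]; o=np.argsort(Y[:,2])
    for q in range(0,len(o),max(1,len(o)//40)): print(Y[o[q]],u[m][o[q]],v[m][o[q]])
    # side-plate: y outer face region
    m=(X[:,2]>.04)&(X[:,2]<.26)&(X[:,0]>.45)&(X[:,0]<.75)&(X[:,1]>-.2)&(X[:,1]<.02)
    Y=X[m]; h,e=np.histogram(Y[:,1],bins=44,range=(-.2,.02)); print("yhist",list(zip(np.round(e[:-1],3),h)))
    # shaft top
    m=(abs(X[:,2]-.175)<.004)&(X[:,1]>-.12)&(X[:,1]<.03)&(X[:,0]>.5)&(X[:,0]<.68)
    Y=X[m]; print("shaft top",m.sum(),Y[np.argsort(Y[:,1])][::max(1,len(Y)//25)])
E
```

```text
== scene
block 671 ((497.5134582519531, 331.587158203125), (136.6602325439453, 57.25783920288086), 14.120875358581543)
[0.5381 0.3463 0.0565] 407 220
[0.5426 0.341  0.0566] 405 221
[0.461  0.3208 0.0568] 398 198
[0.535  0.3462 0.0569] 407 219
[0.4662 0.3153 0.0573] 396 199
[0.5331 0.3407 0.0579] 405 218
[0.5381 0.3354 0.0586] 403 219
[0.4667 0.3233 0.0592] 399 199
[0.4664 0.3288 0.0598] 401 199
[0.4666 0.3174 0.0622] 397 198
[0.4602 0.3029 0.0652] 392 195
[0.464  0.3246 0.0687] 400 196
[0.4646 0.3219 0.0689] 399 196
[0.4662 0.327  0.0714] 401 196
[0.4584 0.3296 0.0718] 402 194
[0.4649 0.3159 0.0722] 397 195
[0.4566 0.3293 0.0738] 402 193
[0.4507 0.3181 0.074 ] 398 191
[0.4576 0.3265 0.0744] 401 193
[0.4662 0.3265 0.0753] 401 195
[0.4627 0.3263 0.0756] 401 194
[0.4528 0.3151 0.0757] 397 191
[0.4566 0.3179 0.076 ] 398 192
[0.4605 0.3207 0.0764] 399 193
[0.4556 0.3288 0.0768] 402 192
[0.457  0.3206 0.0769] 399 192
[0.4747 0.2907 0.0782] 388 195
[0.4836 0.2931 0.0839] 389 196
[0.4829 0.2926 0.087 ] 389 195
[0.4879 0.2953 0.0887] 390 196
[0.4857 0.295  0.0903] 390 195
[0.4961 0.3376 0.092
[... 5980 characters left out ...]
 0.6389 -0.1048  0.1784]
 [ 0.5658 -0.1033  0.1775]
 [ 0.5569 -0.102   0.175 ]
 [ 0.559  -0.1006  0.1753]
 [ 0.5767 -0.0981  0.1712]
 [ 0.5768 -0.0917  0.1751]
 [ 0.5767 -0.0797  0.1735]
 [ 0.6225 -0.0719  0.1728]
 [ 0.5917 -0.0706  0.1773]
 [ 0.5964 -0.0691  0.1768]
 [ 0.5904 -0.068   0.1764]
 [ 0.6079 -0.0645  0.176 ]
 [ 0.6006 -0.0609  0.1746]
 [ 0.6016 -0.0574  0.1735]
 [ 0.5903 -0.051   0.1722]
 [ 0.5839 -0.0374  0.1769]
 [ 0.5881 -0.0293  0.1778]
 [ 0.5897 -0.0217  0.1762]
 [ 0.5859 -0.0139  0.1767]
 [ 0.6073 -0.0087  0.1787]
 [ 0.5989 -0.008   0.1761]
 [ 0.6173 -0.0071  0.1735]
 [ 0.6084 -0.0056  0.1745]
 [ 0.6068 -0.0024  0.1742]
 [ 0.6049  0.0013  0.1714]
 [ 0.604   0.003   0.1757]]
```

```bash
python3 - <<'E'
from h import *
from scipy.optimize import least_squares
np.set_printoptions(precision=4,suppress=True)
for n in ["scene","side"]:
    p=dict(np.load(n+".npz")); X,u,v=cloud(p); print("==",n)
    m=(X[:,2]>.05)&(X[:,2]<.25)&(X[:,0]>.5)&(X[:,0]<.72)&(X[:,1]>-.125)&(X[:,1]<-.09)&(np.hypot(X[:,0]-.6,X[:,2]-.165)>.035)
    Y=X[m]
    for k in range(8):
        A=np.c_[Y[:,0],Y[:,2],np.ones(len(Y))]; c=np.linalg.lstsq(A,Y[:,1],rcond=None)[0]; r=Y[:,1]-A@c; Y=Y[abs(r)<max(.003,2*r.std())]
    print("plate y=a x+b z+c",c,len(Y),r.std()," yaw deg",np.degrees(np.arctan(c[0])), "x-range",np.percentile(Y[:,0],[1,99]),"y at .6,.165",c@[.6,.165,1])
    th=np.arctan(c[0]); ex=np.array([np.cos(th),np.sin(th)]); ey=np.array([-np.sin(th),np.cos(th)])
    Q=X[:,:2]@np.c_[ex,ey]
    # shaft/hub region points
    m=(X[:,2]>.11)&(X[:,2]<.2)&(X[:,1]>-.12)&(X[:,1]<.03)&(X[:,0]>.55)&(X[:,0]<.65)
    q=Q[m];z=X[m][:,2]; d=q[:,1]-Q0 if False else q[:,1]
    plate=ey@np.array([.6,c@[.6,.165,1]])
    for a in np.arange(0,.115,.004):
        s=(d-plate>=a)&(d-plate<a+.004)
        if s.sum()>0: print("out",round(a-.035,3),s.sum(),"x",np.percentile(q[s,0],[3,50,97]),"z",np.percentile(z[s],[3,50,97]))
    # ring fit
    m=(X[:,2]>.078)&(X[:,0]>.46)&(X[:,0]<.53)&(X[:,1]>.27)&(X[:,1]<.37)&(X[:,2]<.12)
    Y=X[m]
    def f(t):
        yaw,hx,hy,hz=t; b=np.array([np.cos(yaw),np.sin(yaw),0]); a=(b+[0,0,1])/2**.5
        C=np.array([hx,hy,hz])+.028*a; nrm=np.cross(a,[-b[1],b[0],0]); w=Y-C; h=w@nrm; r=np.linalg.norm(w-np.outer(h,nrm),axis=1)-.02775
        return np.r_[np.hypot(h,r),0*(hz-.058)*10]
    s=least_squares(f,[-.05,.46,.321,.058],loss="soft_l1",f_scale=.002); print("ring yaw deg, hinge",np.degrees(s.x[0]),s.x[1:],s.cost,len(Y))
E
```

```text
== scene
plate y=a x+b z+c [-0.0295 -0.0019 -0.0853] 777 0.0009419417532043757  yaw deg -1.6889167259342759 x-range [0.5491 0.6465] y at .6,.165 -0.10326513138435482
out -0.035 160 x [0.5575 0.6304 0.647 ] z [0.1138 0.1638 0.1977]
out -0.031 111 x [0.5729 0.6154 0.6315] z [0.1378 0.1811 0.198 ]
out -0.027 33 x [0.5869 0.6144 0.6234] z [0.1566 0.1833 0.1886]
out -0.023 27 x [0.5903 0.614  0.623 ] z [0.1603 0.1813 0.1885]
out -0.019 36 x [0.5868 0.6137 0.6231] z [0.1532 0.1821 0.1885]
out -0.015 32 x [0.5909 0.615  0.6231] z [0.159  0.1806 0.1881]
out -0.011 26 x [0.5877 0.6126 0.6221] z [0.1598 0.1812 0.1896]
out -0.007 33 x [0.5916 0.6128 0.6225] z [0.1562 0.1835 0.1889]
out -0.003 72 x [0.5803 0.6083 0.622 ] z [0.1466 0.176  0.1883]
out 0.001 23 x [0.5883 0.6065 0.62  ] z [0.1551 0.1735 0.1851]
out 0.005 18 x [0.5897 0.6074 0.6096] z [0.1577 0.1733 0.1775]
out 0.009 17 x [0.5918 0.6064 0.6089] z [0.1586 0.1741 0.1762]
out 0.013 21 x [0.5887 0.6065 0.6094] z [0.1577 0.1728 0.1761]
out 0.017 17 x [0.5907 0.6061 0.609 ] z [0.1564 0.1739 0.1759]
out 0.021 15 x [0.5908 0.607  0.6097] z [
[... 2127 characters left out ...]
0.583  0.5941 0.6096] z [0.1203 0.1809 0.1864]
out 0.041 31 x [0.5833 0.5889 0.6098] z [0.1169 0.1722 0.1848]
out 0.045 90 x [0.5833 0.5967 0.6118] z [0.1113 0.1283 0.1831]
out 0.049 26 x [0.5832 0.5951 0.6097] z [0.1223 0.1786 0.1846]
out 0.053 13 x [0.5827 0.589  0.6004] z [0.1668 0.1782 0.1833]
out 0.057 24 x [0.5818 0.5938 0.614 ] z [0.1548 0.1787 0.1856]
out 0.061 66 x [0.582  0.5941 0.6178] z [0.1555 0.1736 0.185 ]
out 0.065 12 x [0.5904 0.598  0.6061] z [0.1592 0.1741 0.1765]
out 0.069 48 x [0.5912 0.6013 0.6099] z [0.1567 0.1676 0.1758]
out 0.073 8 x [0.5929 0.5976 0.6085] z [0.1588 0.1687 0.173 ]
ring yaw deg, hinge -4.289256651755673 [0.46   0.3207 0.0592] 0.00021031873365035247 91
```

```bash
cat >> h.py <<'E'
from scipy.spatial.transform import Rotation as Ro
def want(pos,yaw,tilt=None):
    "tool down, jaw axis yaw deg"
    s=env.sense(); R=np.array(s["orientation"]); a=np.radians(yaw)
    T=np.c_[[0,0,-1],[np.cos(a),np.sin(a),0],[np.sin(a),-np.cos(a),0]]
    T[:,2]=np.cross(T[:,0],T[:,1])
    d=R.T@(np.array(pos)-s["tool_pos"])*100
    print("t",round(s["time"],2),"tcp",np.round(s["tool_pos"],4),"F",np.round(s["contact_force"],1),"w",round(s["width"],3),"\n-> shift cm",np.round(d,2),"turn",np.round(Ro.from_matrix(R.T@T).as_rotvec(),3))
def W(out,x=0,z=0):
    "world point: out along shaft from thrust face, x,z from axis (wringer axes)"
    th=np.radians(TH); return np.array([AX,-.069,.165])+np.array([np.cos(th)*x-np.sin(th)*out,np.sin(th)*x+np.cos(th)*out,z])
TH=-1.5; AX=.5985
E
python3 -c "
from h import *
print(W(.055)); want([.6,.03,.36],178.5)"
python3 -m handwheel '[[[-5,0,0],[0,0,0]],[[-10,0,0],[0,0,0]],[[-13,43,57],[-1.17,0,0]],[[-13,43,57],[-1.17,0,0]],[[-13,43,57],[-1.17,0,0]],[[-13,43,57],[-1.17,0,0]],[[-13,43,57],[-1.17,0,0]],[[-13,43,57],[-1.17,0,0]],[[-13,43,57],[-1.17,0,0]],[[-13,43,57],[-1.17,0,0]],[[-13,43,57],[-1.17,0,0]],[[-13,43,57],[-1.17,0,0]]]' 2.8 30
python3 -c "
from h import *
want([.6005,.03,.25],178.5)"
```

```text
[ 0.59993973 -0.01401885  0.165     ]
t 1.15 tcp [ 0.2294 -0.5814  0.2313] F [-0.9 -0.1  0.8] w 0.997 
-> shift cm [-12.87  43.27  56.91] turn [-1.169  0.    -0.   ]
time: 2.35
tool_pos: [0.4906, -0.1532, 0.3529]
orientation: [[0.001, -1.0, 0.025], [-0.0, 0.025, 1.0], [-1.0, -0.001, -0.0]]
contact_force: [0.2, -0.4, 0.5]
width: 0.331
t 2.35 tcp [ 0.4906 -0.1532  0.3529] F [ 0.2 -0.4  0.5] w 0.331 
-> shift cm [ 10.3  -10.53  18.58] turn [ 0.002 -0.     0.001]
```

```bash
python3 -m handwheel '[[[0,-2.5,4.4],[0,0,0]],[[0,-5,8.8],[0,0,0]],[[0,-7.5,13.2],[0,0,0]],[[0,-10,17.7],[0,0,0]],[[1,-10.5,18.6],[0,0,0]],[[6,-10.5,18.6],[0,0,0]],[[10.3,-10.5,18.6],[0,0,0]],[[10.3,-10.5,18.6],[0,0,0]],[[10.3,-10.5,18.6],[0,0,0]]]'
python3 - <<'E'
from h import *
want(W(.092,0,-.013),178.5)
p=env.camera("wrist"); cv2.imwrite("pics/w1.png",p["frame"])
np.savez("w1.npz",depth=p["depth"],K=p["K"],extrinsics=p["extrinsics"],frame=p["frame"])
E
```

```text
time: 3.25
tool_pos: [0.6, 0.0275, 0.2502]
orientation: [[0.0, -1.0, 0.025], [-0.001, 0.025, 1.0], [-1.0, -0.0, -0.001]]
contact_force: [-0.1, -0.2, 0.8]
width: 0.329
t 3.25 tcp [0.6    0.0275 0.2502] F [-0.1 -0.2  0.8] w 0.329 
-> shift cm [ 9.82 -0.1  -0.43] turn [ 0.001 -0.001  0.   ]
```

View pics/w1.png

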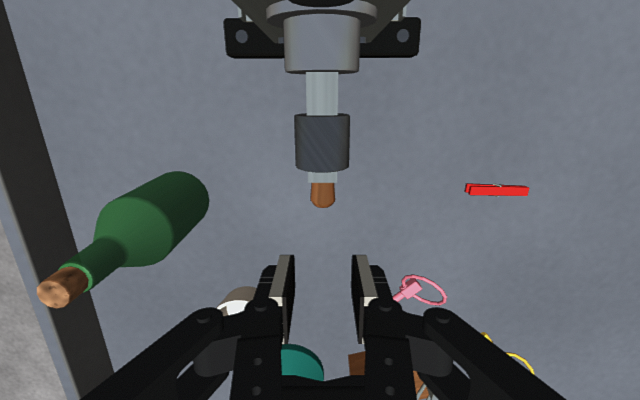

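The wrist view shows the hub at (322,142), the shaft at u 306–338 and the fingers at u 290 and 357, so the fingers straddle the shaft centrally. The shaft end is at about v=183, level with the grip.

```bash
python3 - <<'E'
from h import *
np.set_printoptions(precision=4,suppress=True)
p=dict(np.load("w1.npz")); X,u,v=cloud(p)
import numpy as np
for vv in [80,90,100,110,120,140,160,168,172,176,180,184]:
    s=(v==vv)&(X[:,2]>.15)&(u>250)&(u<400); Y=X[s]; print(vv,s.sum(),"u",u[s].min(),u[s].max(),"x",Y[:,0].min(),Y[:,0].max(),"med",np.median(Y,0))
E
```

```text
80 32 u 306 337 x 0.5879974851937191 0.6073897290039533 med [ 0.5977 -0.0632  0.1741]
90 32 u 306 337 x 0.5880778350163343 0.6076388922944125 med [ 0.5979 -0.0573  0.1741]
100 32 u 306 337 x 0.588127201740758 0.6078508783669297 med [ 0.598  -0.0513  0.1743]
110 32 u 306 337 x 0.5882410426485221 0.6081727359641327 med [ 0.5982 -0.0452  0.1743]
120 56 u 294 349 x 0.5801735000895017 0.6168204886533057 med [ 0.5983 -0.0395  0.1807]
140 55 u 295 349 x 0.5801384686409553 0.6167660108775244 med [ 0.5983 -0.027   0.1813]
160 54 u 295 348 x 0.5809487809325241 0.6177690844305029 med [ 0.599  -0.0141  0.1808]
168 50 u 297 346 x 0.5824163839836375 0.616025059270897 med [ 0.5991 -0.0088  0.1813]
172 29 u 308 336 x 0.5893616593965482 0.6084994480511173 med [ 0.5989 -0.0045  0.1745]
176 29 u 308 336 x 0.5893973444502335 0.608577082954543 med [ 0.599  -0.0015  0.1742]
180 29 u 308 336 x 0.5894284222904655 0.6087691221357145 med [0.5991 0.0012 0.1745]Traceback (most recent call last):
  File "<stdin>", line 6, in <module>
    return umr_minimum(a, axis, None, out, keepdims, initial, where)
ValueError: zero-size array to reduction operation minimum which has no identity
```

```bash
python3 -m handwheel '[[[5,-0.1,-0.3],[0,0,0]],[[9.8,-0.1,-0.3],[0,0,0]],[[9.8,-0.1,-0.3],[0,0,0]],[[9.8,-0.1,-0.3],[0,0,0]]]'
python3 - <<'E'
from h import *
want(W(.046,0,-.013),178.5)
p=env.camera("wrist"); cv2.imwrite("pics/w2.png",p["frame"])
E
```

```text
time: 3.7
tool_pos: [0.6025, 0.025, 0.1543]
orientation: [[0.004, -1.0, 0.024], [-0.0, 0.024, 1.0], [-1.0, -0.004, -0.0]]
contact_force: [0.3, -0.1, 1.0]
width: 0.326
t 3.7 tcp [0.6025 0.025  0.1543] F [ 0.3 -0.1  1. ] w 0.326 
-> shift cm [ 0.23  0.17 -4.81] turn [ 0.002 -0.     0.004]
```

View pics/w2.png

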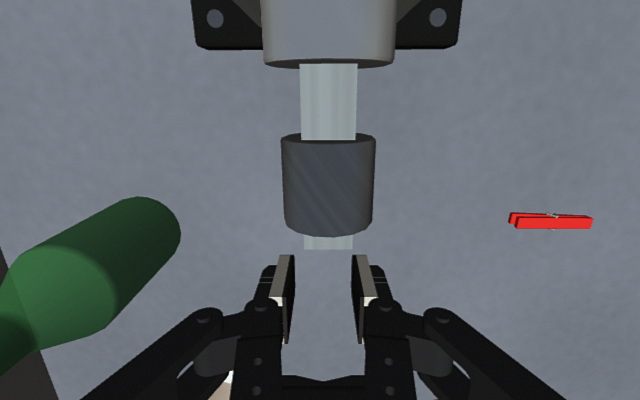

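```bash
sed -i 's/TH=-1.5; AX=.5985/TH=-1.4; AX=.5976/' h.py
python3 -m handwheel '[[[0,0.35,0],[0,0,0]],[[0,0.35,-0.6],[0,0,0]],[[0,0.35,-1.4],[0,0,0]],[[0,0.35,-2.2],[0,0,0]],[[0,0.35,-3.0],[0,0,0]],[[0,0.35,-3.7],[0,0,0]],[[0,0.35,-4.2],[0,0,0]],[[0,0.35,-4.2],[0,0,0]]]'
python3 - <<'E'
from h import *
want(W(.046,0,-.013),178.6)
p=env.camera("wrist"); cv2.imwrite("pics/w3.png",p["frame"])
E
```

```text
time: 4.55
tool_pos: [0.5965, -0.0174, 0.1519]
orientation: [[0.002, -1.0, 0.026], [0.0, 0.026, 1.0], [-1.0, -0.002, 0.0]]
contact_force: [0.3, 1.2, 0.5]
width: 0.329
t 4.55 tcp [ 0.5965 -0.0174  0.1519] F [0.3 1.2 0.5] w 0.329 
-> shift cm [-0.01 -0.24 -0.56] turn [-0.001  0.     0.002]
```

View pics/w3.png

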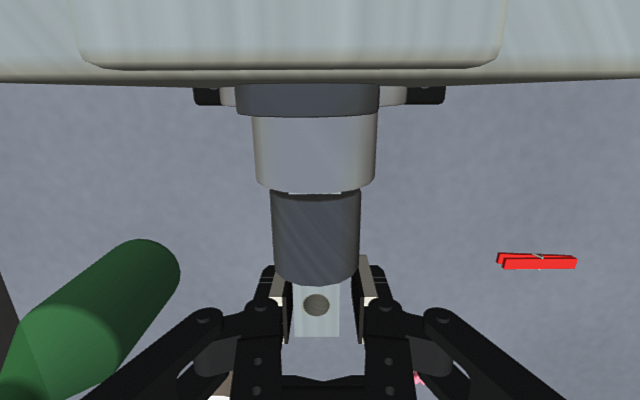

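The hub is nearly home, with a thin gap at (315,190). The cross hole now shows at (316,305). I'll push on in small steps and watch the force.

```bash
python3 -m handwheel '[[[0,-0.2,-0.15],[0,0,0]],[[0,-0.2,-0.3],[0,0,0]],[[0,-0.2,-0.45],[0,0,0]],[[0,-0.2,-0.45],[0,0,0]]]'
python3 -m handwheel '[[[0,0,-0.15],[0,0,0]],[[0,0,-0.3],[0,0,0]],[[0,0,-0.3],[0,0,0]]]'
python3 - <<'E'
from h import *
want(W(.046,0,-.013),178.6)
p=env.camera("wrist"); cv2.imwrite("pics/w4.png",p["frame"])
E
```

```text
time: 5.0
tool_pos: [0.5973, -0.0212, 0.1508]
orientation: [[-0.002, -1.0, 0.025], [0.0, 0.025, 1.0], [-1.0, 0.002, 0.0]]
contact_force: [-3.5, 4.3, 0.8]
width: 0.327
time: 5.3
tool_pos: [0.5973, -0.0213, 0.1509]
orientation: [[-0.0, -1.0, 0.024], [0.004, 0.024, 1.0], [-1.0, 0.0, 0.004]]
contact_force: [-3.1, 14.2, 2.5]
width: 0.331
t 5.3 tcp [ 0.5973 -0.0213  0.1509] F [-3.1 14.2  2.5] w 0.331 
-> shift cm [-0.11 -0.14 -0.17] turn [ 0.     0.004 -0.   ]
```

View pics/w4.png

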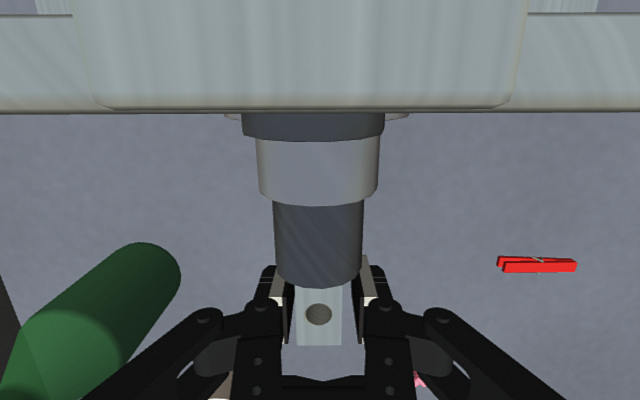

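```bash
python3 -m handwheel '[[[0,0,0.8],[0,0,0]],[[-4,0,2],[0,0,0]],[[-9,0,2],[0,0,0]],[[-9,0,2],[0,0,0]],[[-9,0,2],[0,0,0]]]'
python3 - <<'E'
from h import *
np.set_printoptions(precision=4,suppress=True)
want([.6,0,.3],178.6)
for n in ["wrist","scene"]:
    p=env.camera(n)
    np.savez(f"{n}5.npz",depth=p["depth"],K=p["K"],extrinsics=p["extrinsics"],frame=p["frame"])
    if n=="wrist": cv2.imwrite("pics/w5.png",p["frame"])
    else: crop(p,200,150,360,270,4,"pics/s5.png")
E
```

```text
time: 5.85
tool_pos: [0.599, -0.0048, 0.2428]
orientation: [[0.004, -1.0, 0.026], [0.0, 0.026, 1.0], [-1.0, -0.004, 0.0]]
contact_force: [-0.5, 0.4, -0.9]
width: 0.328
t 5.85 tcp [ 0.599  -0.0048  0.2428] F [-0.5  0.4 -0.9] w 0.328 
-> shift cm [-5.72 -0.1   0.48] turn [-0.001  0.     0.004]
```

View pics/w5.png

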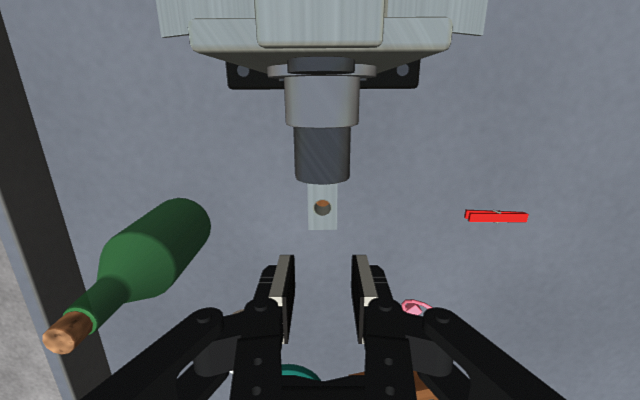

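View pics/s5.png

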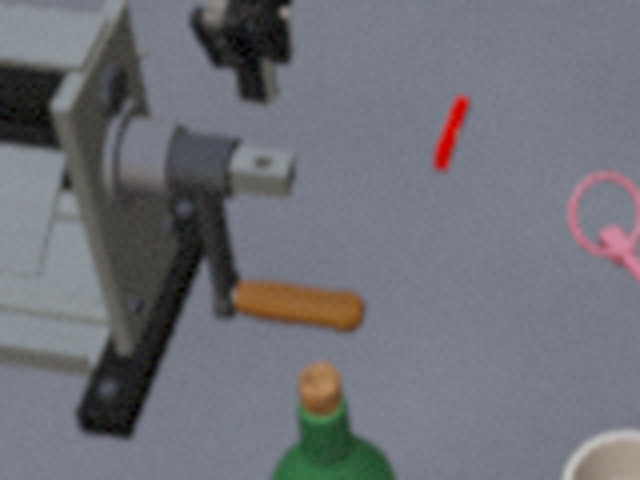

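The crank is home with no gap at the housing. The hole shows in the wrist view at about (322,207) and the shaft end at v=230.

```bash
python3 - <<'E'
from h import *
np.set_printoptions(precision=4,suppress=True)
def atz(p,u,v,z):
    a=dep(p,np.array(u,float),np.array(v,float),np.array(.3)); E=np.asarray(p["extrinsics"]); C=-E[:3,:3].T@E[:3,3]
    return C+(a-C)*(z-C[2])/(a[2]-C[2])
p=dict(np.load("wrist5.npz")); g=cv2.cvtColor(p["frame"],cv2.COLOR_BGR2LAB).astype(int)
c=p["frame"][190:235,300:345]; cv2.imwrite("pics/hole5.png",cv2.resize(c,None,fx=12,fy=12,interpolation=cv2.INTER_NEAREST))
f=p["frame"].astype(int); sub=f[185:232,305:340]
ref=np.median(sub.reshape(-1,3),0); d=np.abs(sub-ref).sum(2); m=(d>60).astype(np.uint8)
n,l,st,ce=cv2.connectedComponentsWithStats(m)
for i in range(1,n): print(st[i]+[305,185,0,0,0],ce[i]+[305,185])
i=min(range(1,n),key=lambda i:np.hypot(*(ce[i]-[17,22]))); cu,cv_=ce[i]+[305,185]
print("hole",cu,cv_,atz(p,cu,cv_,.175), "end",atz(p,322,229.5,.175),"hubface",atz(p,322,183,.184))
E
```

```text
[305 185   2  12  21] [305.5714 190.5238]
[338 185   2  29  56] [338.5    198.5179]
[305 198   2   3   5] [305.4 199.2]
[314 200  17  16 221] [321.9638 207.3575]
[306 204   1   2   2] [306.  204.5]
[338 215   2  11  17] [338.4706 219.4706]
[337 227   3   5   8] [338. 229.]
[326 231   3   1   3] [327. 231.]
[331 231   1   1   1] [331. 231.]
hole 321.96380090497735 207.35746606334843 [ 0.5988 -0.0138  0.175 ] end [0.5993 0.0027 0.175 ] hubface [ 0.5982 -0.0335  0.184 ]
```

View pics/hole5.png

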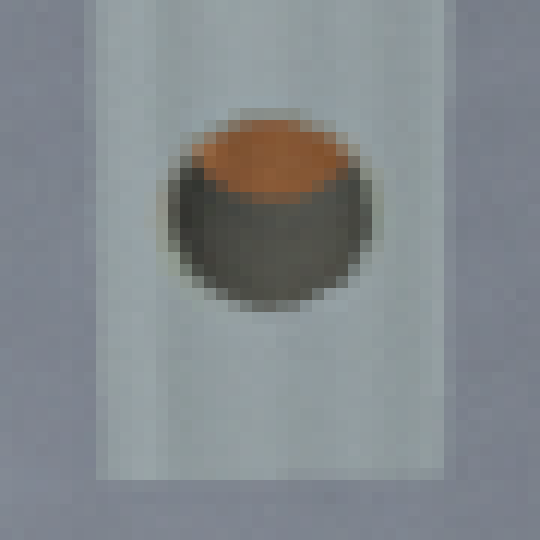

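```bash
python3 -c "
from h import *
want([.4597,.335,.245],175.7)"
python3 -m handwheel '[[[-1,0,0.5],[0,0,0]],[[-0.5,2,5.5],[0.05,0,0]],[[-0.3,4,10],[0.05,0,0]],[[-0.2,6,14.5],[0.05,0,0]],[[-0.2,8,19],[0.05,0,0]],[[-0.2,10,23.5],[0.05,0,0]],[[-0.2,12,28],[0.05,0,0]],[[-0.2,14,32.5],[0.05,0,0]],[[-0.2,14.8,33.6],[0.05,0,0]],[[4,14.8,33.6],[0.05,0,0]],[[8.3,14.8,33.6],[0.05,0,0]],[[8.3,14.8,33.6],[0.05,0,0]]]' 2.4
python3 - <<'E'
from h import *
want([.4597,.3212,.160],175.7)
p=env.camera("wrist"); cv2.imwrite("pics/w6.png",p["frame"]);np.savez("wrist6.npz",depth=p["depth"],K=p["K"],extrinsics=p["extrinsics"],frame=p["frame"])
E
```

```text
t 5.95 tcp [ 0.5976 -0.0049  0.2401] F [ 0.1 -0.6 -0.7] w 0.328 
-> shift cm [-0.49 14.67 33.63] turn [ 0.049 -0.001 -0.002]
time: 7.15
tool_pos: [0.4555, 0.3319, 0.1523]
orientation: [[-0.01, -0.997, 0.076], [-0.01, 0.076, 0.997], [-1.0, 0.009, -0.011]]
contact_force: [-0.8, -1.5, -1.0]
width: 0.283
t 7.15 tcp [0.4555 0.3319 0.1523] F [-0.8 -1.5 -1. ] w 0.283 
-> shift cm [-0.77 -0.49 -1.04] turn [-0.001 -0.011 -0.009]
```

View pics/w6.png

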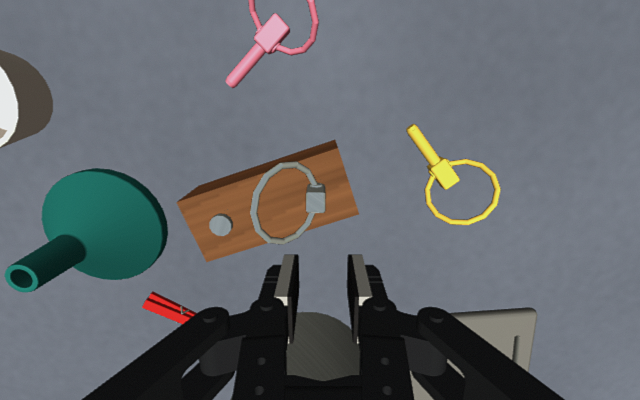

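The wrist view shows the steel pin head in the block at (316,199), with its ring leaning left (255–320, 162–243). The clevis pin is at (220,225). The pink pin (270,35) and the yellow one (445,175) lie off the block. The steel head matches the description.

```bash
python3 - <<'E'
from h import *
np.set_printoptions(precision=4,suppress=True)
p=dict(np.load("wrist6.npz")); X,u,v=cloud(p)
c=p["frame"][155:250,245:335]; cv2.imwrite("pics/pin6.png",cv2.resize(c,None,fx=6,fy=6,interpolation=cv2.INTER_CUBIC))
m=(abs(X[:,2]-.076)<.003)&(u>300)&(u<335)&(v>180)&(v<225)
r=cv2.minAreaRect((X[m][:,:2]*1000).astype(np.float32)); print(m.sum(),r,X[m].mean(0),u[m].min(),u[m].max(),v[m].min(),v[m].max())
E
```

```text
399 ((458.7773132324219, 321.0364685058594), (16.132465362548828, 12.95737075805664), 85.48075866699219) [0.4587 0.321  0.0751] 306 324 191 212
```

View pics/pin6.png

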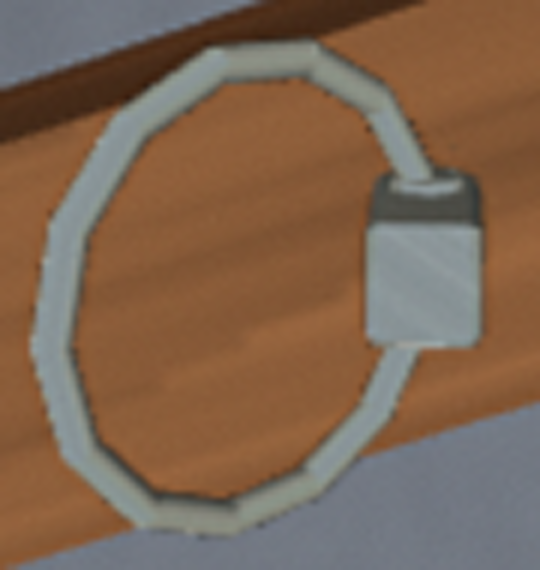

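```bash
python3 -c "
from h import *
want([.4588,.3210,.115],175.6)"
python3 -m handwheel '[[[1,-0.5,-1.05],[0,-0.005,-0.005]],[[3,-0.5,-1.05],[0,-0.01,-0.009]],[[3.5,-0.5,-1.05],[0,-0.01,-0.009]],[[3.5,-0.5,-1.05],[0,-0.01,-0.009]]]'
python3 - <<'E'
from h import *
want([.4588,.3210,.0635],175.6)
p=env.camera("wrist"); cv2.imwrite("pics/w7.png",p["frame"])
E
```

```text
t 7.2 tcp [0.4578 0.3335 0.156 ] F [0.5 0.6 0.6] w 0.28 
-> shift cm [ 4.11 -0.21 -1.22] turn [ 0.002 -0.006 -0.004]
time: 7.6
tool_pos: [0.4638, 0.3247, 0.1246]
orientation: [[0.011, -0.997, 0.075], [0.01, 0.075, 0.997], [-1.0, -0.01, 0.011]]
contact_force: [0.3, 0.7, 0.4]
width: 0.273
t 7.6 tcp [0.4638 0.3247 0.1246] F [0.3 0.7 0.4] w 0.273 
-> shift cm [ 6.1   0.53 -0.47] turn [0.002 0.011 0.01 ]
```

View pics/w7.png

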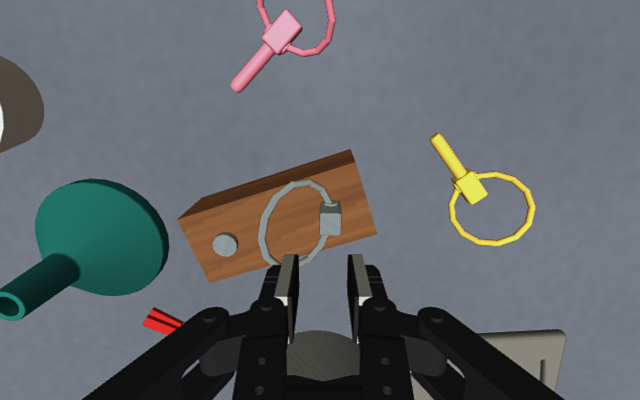

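```bash
python3 -m handwheel '[[[0,0,0],[0,0.01,0.009]],[[0,0,0],[0,0.01,0.009]],[[0,0,0],[0,0.01,0.009]]]'
python3 -c "
from h import *
want([.4588,.3210,.0635],175.6)"
```

```text
time: 7.95
tool_pos: [0.4633, 0.3249, 0.124]
orientation: [[0.001, -0.997, 0.075], [0.001, 0.075, 0.997], [-1.0, -0.001, 0.001]]
contact_force: [-0.1, -0.5, -0.2]
width: 0.278
t 7.95 tcp [0.4633 0.3249 0.124 ] F [-0.1 -0.5 -0.2] w 0.278 
-> shift cm [ 6.05  0.42 -0.43] turn [0.002 0.001 0.001]
```

```bash
python3 -m handwheel '[[[0,0.42,-0.43],[0,0,0]],[[1.5,0.42,-0.43],[0,0,0]],[[2.5,0.42,-0.43],[0,0,0]],[[2.5,0.42,-0.43],[0,0,0]],[[2.5,0.42,-0.43],[0,0,0]]]'
python3 - <<'E'
from h import *
want([.4588,.3210,.0635],175.6)
for n in ["wrist","side"]:
    p=env.camera(n)
    if n=="wrist": crop(p,200,180,440,360,3,"pics/w8.png")
    else: crop(p,240,200,400,320,4,"pics/sd8.png")
E
```

```text
time: 8.45
tool_pos: [0.4584, 0.3204, 0.0982]
orientation: [[-0.0, -0.997, 0.075], [-0.001, 0.075, 0.997], [-1.0, 0.0, -0.001]]
contact_force: [-0.1, 1.0, 0.0]
width: 0.279
t 8.45 tcp [0.4584 0.3204 0.0982] F [-0.1  1.   0. ] w 0.279 
-> shift cm [ 3.47 -0.04  0.07] turn [ 0.002 -0.001 -0.   ]
```

View pics/w8.png

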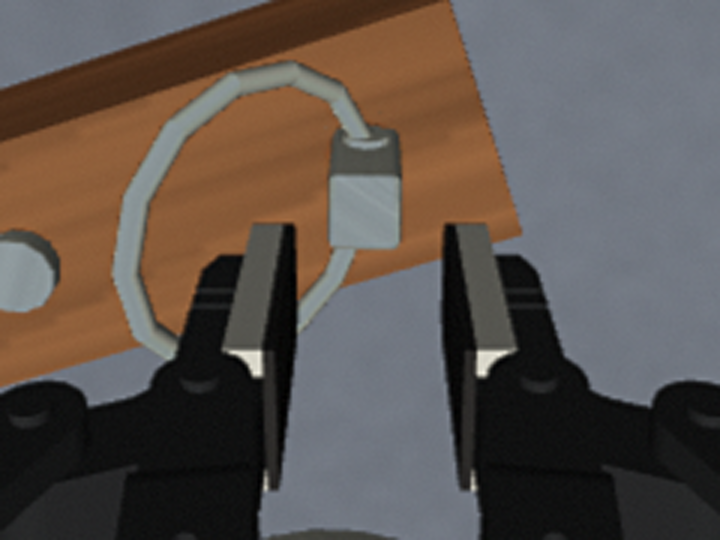

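View pics/sd8.png

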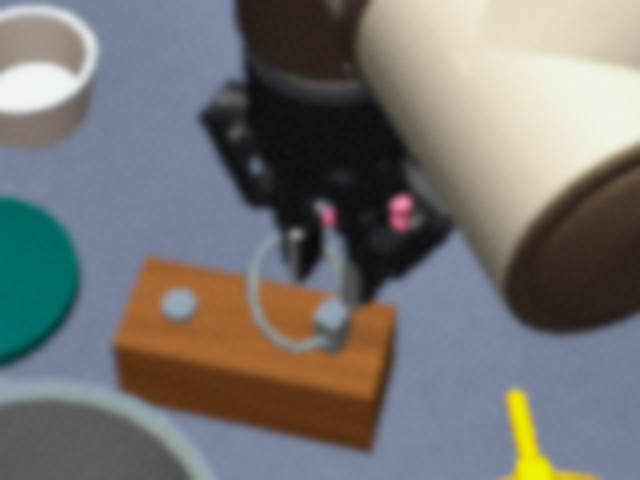

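Both views show the fingers centred on the head, one on each side, with the left finger entering the ring. Now I'll go down and close.

```bash
python3 -m handwheel '[[[1.2,-0.03,0.05],[0,0,0]],[[2.4,-0.03,0.05],[0,0,0]],[[3.2,-0.03,0.05],[0,0,0]],[[3.45,-0.03,0.05],[0,0,0]],[[3.45,-0.03,0.05],[0,0,0]],[[3.45,-0.03,0.05],[0,0,0]]]'
python3 - <<'E'
from h import *
want([.4588,.3210,.0635],175.6)
p=env.camera("wrist"); crop(p,200,180,440,360,3,"pics/w9.png")
E
```

```text
time: 9.15
tool_pos: [0.4589, 0.3211, 0.0639]
orientation: [[0.0, -0.997, 0.075], [0.0, 0.075, 0.997], [-1.0, -0.0, 0.0]]
contact_force: [0.2, 0.4, -0.4]
width: 0.284
t 9.15 tcp [0.4589 0.3211 0.0639] F [ 0.2  0.4 -0.4] w 0.284 
-> shift cm [ 0.04  0.01 -0.01] turn [0.002 0.    0.   ]
```

View pics/w9.png

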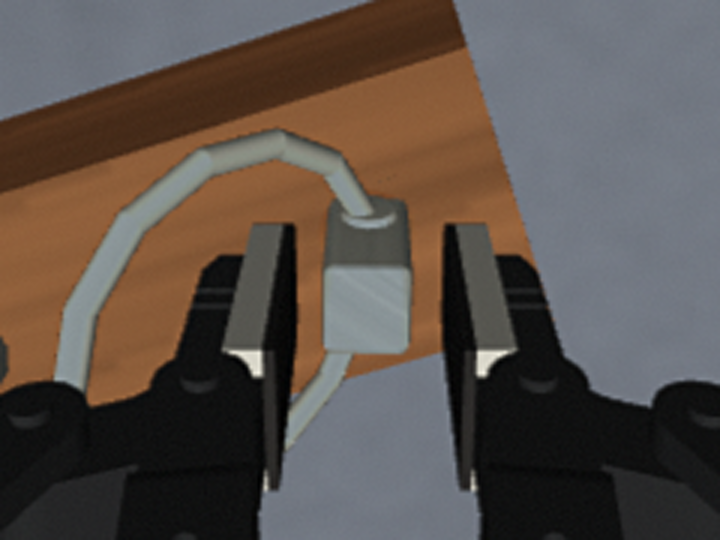

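```bash
python3 -m handwheel '[[[0,0,0],[0,0,0]],[[0,0,0],[0,0,0]],[[0,0,0],[0,0,0]],[[0,0,0],[0,0,0]]]' 1.0 45
python3 -m handwheel '[[[-1,0,0],[0,0,0]],[[-3,0,0],[0,0,0]],[[-6,0,0],[0,0,0]],[[-10,0,0],[0,0,0]],[[-10,0,0],[0,0,0]],[[-10,0,0],[0,0,0]]]'
python3 - <<'E'
from h import *
want([.62,.0,.25],88.6)
for n in ["wrist","side"]:
    p=env.camera(n)
    if n=="wrist": crop(p,200,180,440,360,3,"pics/w10.png")
    else: crop(p,240,160,400,300,4,"pics/sd10.png")
E
```

```text
time: 9.6
tool_pos: [0.459, 0.3212, 0.0644]
orientation: [[0.001, -0.997, 0.075], [0.001, 0.075, 0.997], [-1.0, -0.001, 0.001]]
contact_force: [-0.7, -0.6, 3.0]
width: 0.146
time: 10.2
tool_pos: [0.4586, 0.3211, 0.1649]
orientation: [[0.001, -0.997, 0.075], [0.002, 0.075, 0.997], [-1.0, -0.001, 0.002]]
contact_force: [-0.2, -0.3, -1.3]
width: 0.148
t 10.2 tcp [0.4586 0.3211 0.1649] F [-0.2 -0.3 -1.3] w 0.148 
-> shift cm [ -8.56 -18.52 -30.79] turn [ 1.52e+00  2.00e-03 -1.00e-03]
```

View pics/w10.png

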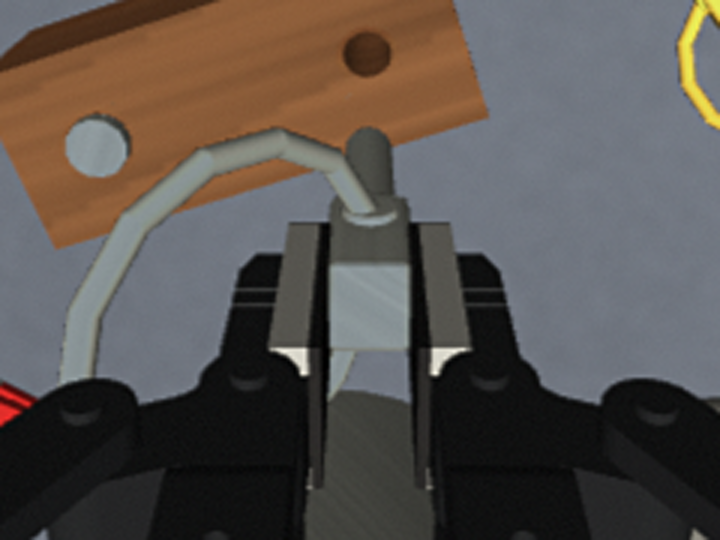

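View pics/sd10.png

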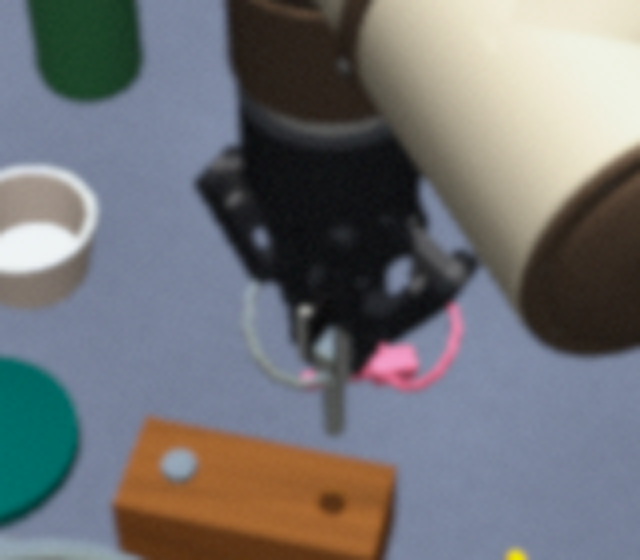

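The pin is held: the wrist view shows the head square between the pads, the shank below it, and the ring still open to the left. Now I'll carry it over the shaft and turn it.

```bash
python3 -c "
from h import *
want([.5990,-.0138,.265],88.6)"
python3 -m handwheel '[[[-3,0,0],[0.1,0,0]],[[-6,-2,-3],[0.25,0,0]],[[-8,-4,-7],[0.4,0,0]],[[-10,-6,-11],[0.55,0,0]],[[-10,-8,-15],[0.7,0,0]],[[-10,-10,-19],[0.84,0,0]],[[-10,-12,-23],[0.98,0,0]],[[-10,-14,-27],[1.12,0,0]],[[-10,-15.5,-30.5],[1.26,0,0]],[[-10,-16.5,-32.4],[1.4,0,0]],[[-10,-16.5,-32.4],[1.52,0,0]],[[-10,-16.5,-32.4],[1.52,0,0]]]'
python3 -m handwheel '[[[0,0,0],[0,0,0]],[[0,0,0],[0,0,0]],[[0,0,0],[0,0,0]]]'
python3 - <<'E'
from h import *
want([.599,-.0138,.242],88.6)
for n in ["wrist","side","scene"]:
    p=env.camera(n)
    np.savez(f"{n}11.npz",depth=p["depth"],K=p["K"],extrinsics=p["extrinsics"],frame=p["frame"])
    if n=="wrist": crop(p,200,180,440,360,3,"pics/w11.png")
    elif n=="side": crop(p,280,60,420,200,4,"pics/sd11.png")
    else: crop(p,200,110,320,240,4,"pics/sc11.png")
E
```

```text
t 10.3 tcp [0.4579 0.3202 0.1627] F [ 0.1 -0.8 -0.5] w 0.149 
-> shift cm [-10.2  -16.57 -32.26] turn [ 1.52  -0.003 -0.   ]
time: 11.5
tool_pos: [0.5984, -0.0154, 0.2615]
orientation: [[-0.004, 0.026, 1.0], [-0.001, 1.0, -0.026], [-1.0, -0.001, -0.004]]
contact_force: [0.6, 0.0, -0.8]
width: 0.149
time: 11.8
tool_pos: [0.5988, -0.0139, 0.2636]
orientation: [[-0.0, 0.022, 1.0], [-0.0, 1.0, -0.022], [-1.0, -0.0, -0.0]]
contact_force: [0.3, 0.0, -0.9]
width: 0.147
t 11.8 tcp [ 0.5988 -0.0139  0.2636] F [ 0.3  0.  -0.9] w 0.147 
-> shift cm [2.16 0.01 0.02] turn [ 0.002 -0.     0.   ]
```

View pics/w11.png

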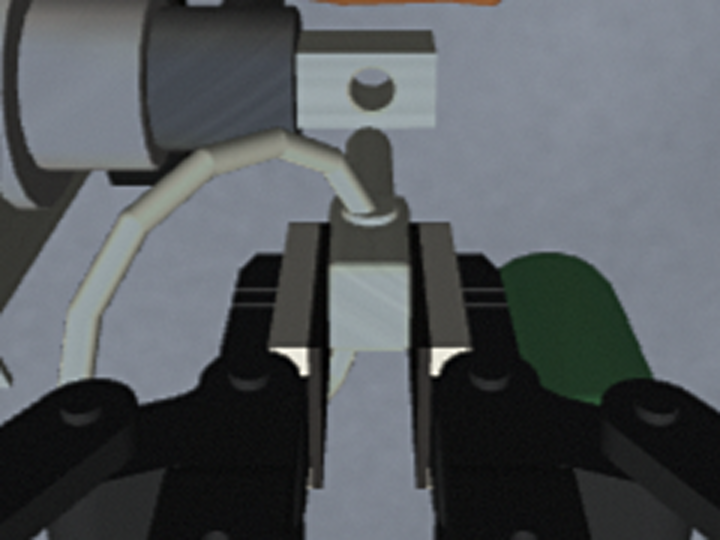

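View pics/sd11.png

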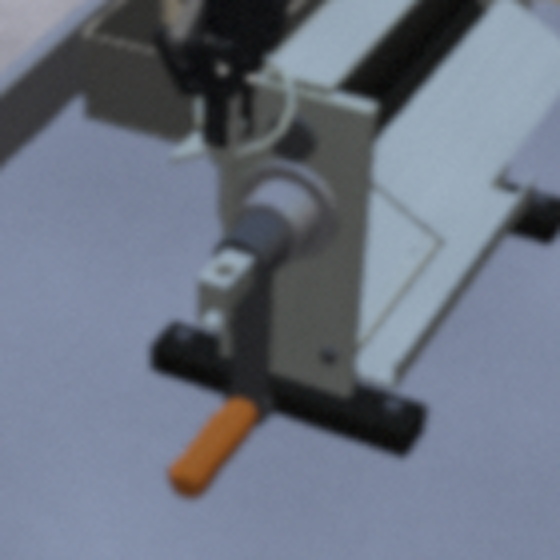

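View pics/sc11.png

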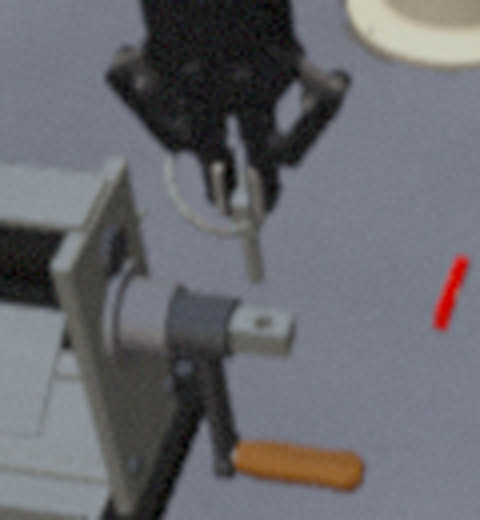

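The pin hangs over the hole: in the wrist view the nose is at (370,140) and the hole at (372,90). The ring leans back over the hub, as it should. Now I'll lower to just above the shaft.

```bash
python3 -m handwheel '[[[1,0,0],[0,0,0]],[[2,0,0],[0,0,0]],[[3,0,0],[0,0,0]],[[3.2,0,0],[0,0,0]],[[3.2,0,0],[0,0,0]],[[3.2,0,0],[0,0,0]]]'
python3 - <<'E'
from h import *
want([.599,-.0138,.2292],88.6)
for n in ["wrist","scene"]:
    p=env.camera(n)
    if n=="wrist": crop(p,260,180,400,290,5,"pics/w12.png")
    else: crop(p,220,150,300,220,8,"pics/sc12.png")
E
```

```text
time: 12.55
tool_pos: [0.5993, -0.0145, 0.232]
orientation: [[0.0, 0.024, 1.0], [-0.0, 1.0, -0.024], [-1.0, -0.0, 0.0]]
contact_force: [0.0, -1.0, -0.6]
width: 0.146
t 12.55 tcp [ 0.5993 -0.0145  0.232 ] F [ 0.  -1.  -0.6] w 0.146 
-> shift cm [ 0.28  0.07 -0.03] turn [0. 0. 0.]
```

View pics/w12.png

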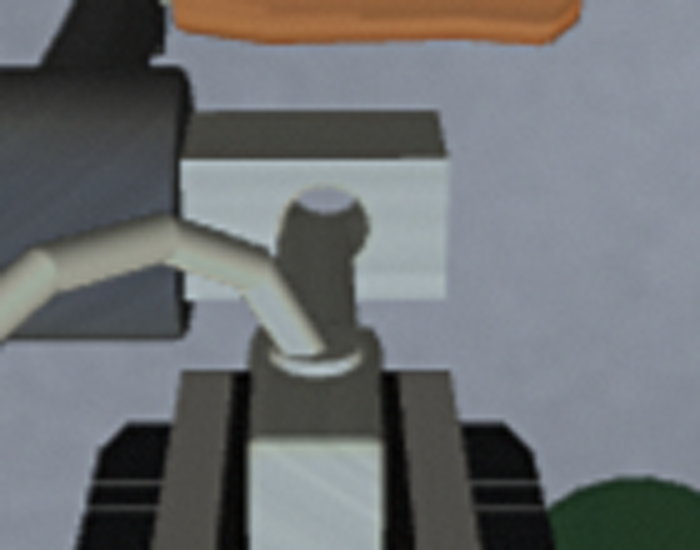

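View pics/sc12.png

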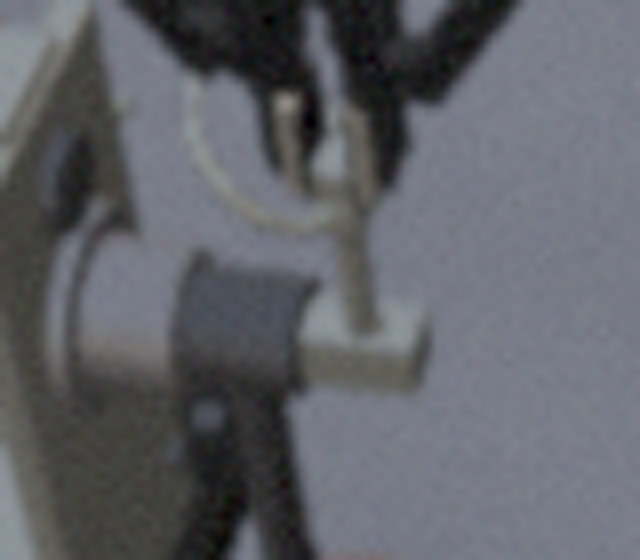

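The shank is centred at u≈317 and the hole at u≈324, so the pin is about 0.9 mm short in y. I'll correct that and lower gently, feeling for the hole.

```bash
python3 -m handwheel '[[[0,0.09,0],[0,0,0]],[[0.2,0.09,-0.02],[0,0,0]],[[0.4,0.09,-0.02],[0,0,0]],[[0.6,0.09,-0.02],[0,0,0]],[[0.6,0.09,-0.02],[0,0,0]]]'
python3 -c "
from h import *
want([.599,-.0138,.2292],88.6)"
```

```text
time: 13.15
tool_pos: [0.5986, -0.0136, 0.2253]
orientation: [[-0.001, 0.024, 1.0], [-0.0, 1.0, -0.024], [-1.0, -0.0, -0.001]]
contact_force: [-0.3, -0.8, -1.3]
width: 0.148
t 13.15 tcp [ 0.5986 -0.0136  0.2253] F [-0.3 -0.8 -1.3] w 0.148 
-> shift cm [-0.39 -0.02  0.04] turn [ 0.    -0.001  0.   ]
```

There is no force with the nose about 4 mm below the shaft top, so it is in the hole. Going on down.

```bash
python3 -m handwheel '[[[0.4,0,0],[0,0,0]],[[0.8,0,0],[0,0,0]],[[1.2,0,0],[0,0,0]],[[1.2,0,0],[0,0,0]]]'
python3 -m handwheel '[[[0.5,0,0],[0,0,0]],[[1.0,0,0],[0,0,0]],[[1.5,0,0],[0,0,0]],[[1.5,0,0],[0,0,0]]]'
python3 - <<'E'
from h import *
want([.599,-.0138,.189],88.6)
p=env.camera("scene"); crop(p,220,150,300,220,8,"pics/sc13.png")
E
```

```text
time: 13.55
tool_pos: [0.5986, -0.0135, 0.2129]
orientation: [[-0.001, 0.024, 1.0], [0.0, 1.0, -0.024], [-1.0, -0.0, -0.001]]
contact_force: [0.8, 0.1, -1.5]
width: 0.146
time: 13.95
tool_pos: [0.5986, -0.0135, 0.1978]
orientation: [[-0.001, 0.024, 1.0], [0.0, 1.0, -0.024], [-1.0, -0.0, -0.001]]
contact_force: [0.4, -0.2, -1.5]
width: 0.149
t 13.95 tcp [ 0.5986 -0.0135  0.1978] F [ 0.4 -0.2 -1.5] w 0.149 
-> shift cm [ 0.88 -0.03  0.05] turn [ 0.    -0.001  0.   ]
```

View pics/sc13.png

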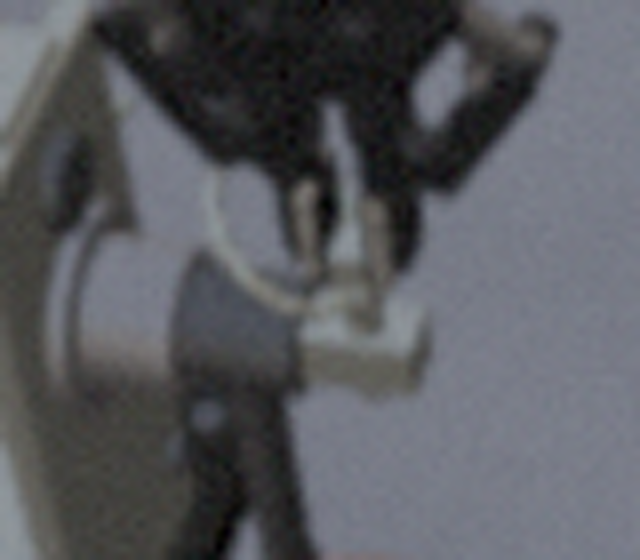

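```bash
python3 -m handwheel '[[[0.3,0,0],[0,0,0]],[[0.6,0,0],[0,0,0]],[[0.75,0,0],[0,0,0]],[[0.75,0,0],[0,0,0]]]'
python3 -m handwheel '[[[0.1,0,0],[0,0,0]],[[0.2,0,0],[0,0,0]],[[0.2,0,0],[0,0,0]]]'
python3 - <<'E'
from h import *
want([.599,-.0138,.189],88.6)
p=env.camera("wrist"); crop(p,260,180,400,290,5,"pics/w14.png")
p=env.camera("scene"); crop(p,220,150,300,220,8,"pics/sc14.png")
E
```

```text
time: 14.4
tool_pos: [0.5987, -0.0136, 0.191]
orientation: [[-0.001, 0.024, 1.0], [-0.0, 1.0, -0.024], [-1.0, -0.0, -0.001]]
contact_force: [-0.8, 0.1, -0.6]
width: 0.148
time: 14.7
tool_pos: [0.5989, -0.0136, 0.1895]
orientation: [[0.0, 0.024, 1.0], [-0.0, 1.0, -0.024], [-1.0, -0.0, 0.0]]
contact_force: [-0.6, -0.2, -0.7]
width: 0.143
t 14.7 tcp [ 0.5989 -0.0136  0.1895] F [-0.6 -0.2 -0.7] w 0.143 
-> shift cm [ 0.05 -0.02  0.01] turn [0. 0. 0.]
```

View pics/w14.png

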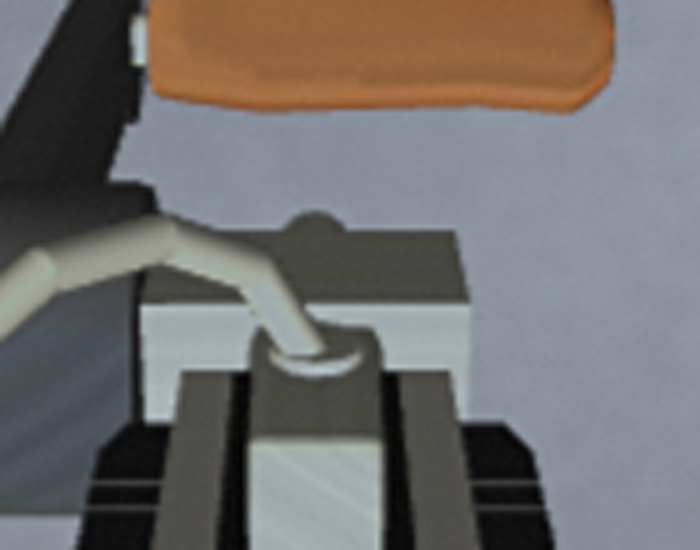

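View pics/sc14.png

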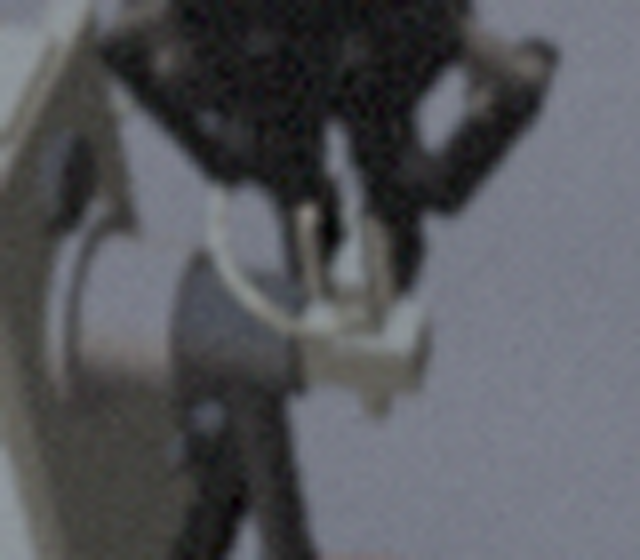

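The nose comes out underneath the shaft, and I have felt no contact yet. I'll continue in small steps until the head seats.

```bash
for i in 1 2 3; do python3 -m handwheel '[[[0.05,0,0],[0,0,0]],[[0.07,0,0],[0,0,0]]]' | egrep "tool_pos|force"; done
```

```text
tool_pos: [0.599, -0.0136, 0.1894]
contact_force: [-1.5, 0.2, 4.7]
tool_pos: [0.599, -0.0136, 0.1893]
contact_force: [-2.7, -0.2, 7.0]
tool_pos: [0.599, -0.0136, 0.1893]
contact_force: [-4.2, 0.1, 9.2]
```

The head is seated: z stays at 0.1893 while the force climbs to 9 N. Now I'll release, rise straight up and check.

```bash
python3 -m handwheel '[[[-0.1,0,0],[0,0,0]],[[-0.15,0,0],[0,0,0]],[[-0.15,0,0],[0,0,0]],[[-0.15,0,0],[0,0,0]]]' 2.2
python3 -m handwheel '[[[-0.5,0,0],[0,0,0]],[[-1.5,0,0],[0,0,0]],[[-3,0,0],[0,0,0]],[[-5,0,0],[0,0,0]],[[-7.5,0,0],[0,0,0]],[[-8.5,0,0],[0,0,0]],[[-8.5,0,0],[0,0,0]]]'
python3 - <<'E'
from h import *
want([.599,-.0138,.3],178.6)
for n in ["wrist","side","scene"]:
    p=env.camera(n)
    np.savez(f"{n}15.npz",depth=p["depth"],K=p["K"],extrinsics=p["extrinsics"],frame=p["frame"])
    if n=="wrist": crop(p,160,100,480,380,2,"pics/w15.png")
    elif n=="side": crop(p,290,80,390,200,5,"pics/sd15.png")
    else: crop(p,220,150,300,220,8,"pics/sc15.png")
E
```

```text
time: 15.8
tool_pos: [0.5987, -0.0136, 0.1882]
orientation: [[-0.001, 0.024, 1.0], [-0.0, 1.0, -0.024], [-1.0, -0.0, -0.001]]
contact_force: [-0.2, 0.6, -0.7]
width: 0.256
time: 16.5
tool_pos: [0.5997, -0.0134, 0.276]
orientation: [[0.004, 0.024, 1.0], [0.001, 1.0, -0.024], [-1.0, 0.001, 0.004]]
contact_force: [0.8, 0.7, -0.1]
width: 0.255
t 16.5 tcp [ 0.5997 -0.0134  0.276 ] F [ 0.8  0.7 -0.1] w 0.255 
-> shift cm [-2.4  -0.04 -0.05] turn [-1.571  0.004  0.003]
```

View pics/w15.png

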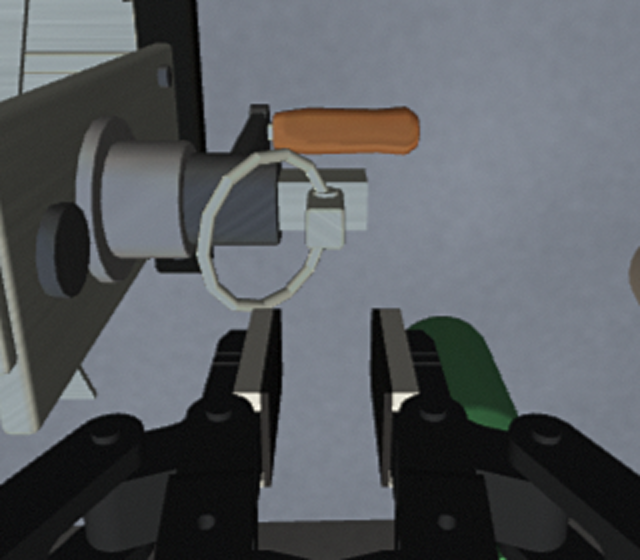

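View pics/sd15.png

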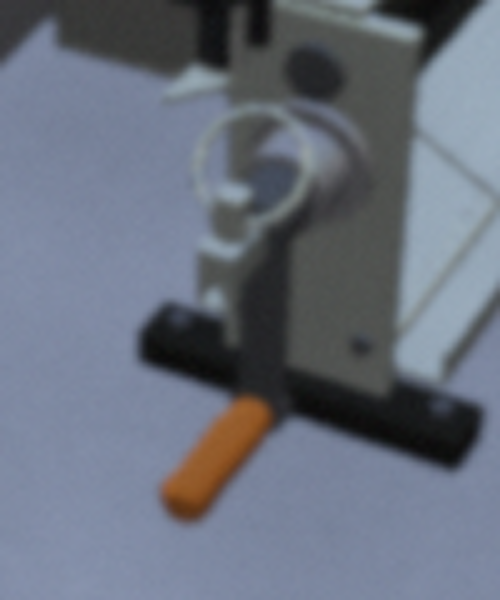

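View pics/sc15.png

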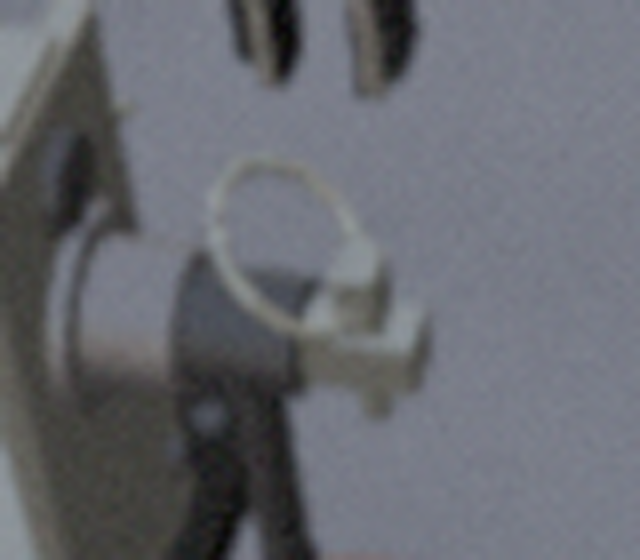

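The pin stands fully down with its head on the shaft top and the nose out below. The ring is open, leaning over the hub, and the crank is home. Now I'll shut the fingers, turn the tool 90° and get behind the ring's far end.

```bash
python3 -m handwheel '[[[-2,0,0],[-0.14,0,0]],[[-3.5,-0.5,0],[-0.28,0,0]],[[-3.5,-1.5,0],[-0.43,0,0]],[[-3.5,-2.5,0],[-0.57,0,0]],[[-3.5,-3.5,0],[-0.72,0,0]],[[-3.5,-4.5,0],[-0.86,0,0]],[[-3.5,-5.5,-0.1],[-1.0,0,0]],[[-3.5,-6.0,-0.1],[-1.14,0,0]],[[-3.5,-6.0,-0.1],[-1.28,0,0]],[[-3.5,-6.0,-0.1],[-1.42,0,0]],[[-3.5,-6.0,-0.1],[-1.57,0,0]],[[-3.5,-6.0,-0.1],[-1.57,0,0]]]' 0 20
python3 -m handwheel '[[[0,0,0],[0,0,0]],[[0,0,0],[0,0,0]],[[0,0,0],[0,0,0]]]'
python3 - <<'E'
from h import *
want([.598,-.0745,.2174],178.6)
for n in ["wrist","scene"]:
    p=env.camera(n)
    if n=="wrist": crop(p,160,100,480,380,2,"pics/w16.png")
    else: crop(p,180,90,320,220,5,"pics/sc16.png")
np.set_printoptions(precision=4,suppress=True)
X=[]
for n in ["wrist15","side15","scene15"]:
    p=dict(np.load(n+".npz")); Y,u,v=cloud(p)
    m=(Y[:,2]>.19)&(Y[:,2]<.235)&(Y[:,1]>-.075)&(Y[:,1]<-.02)&(abs(Y[:,0]-.599)<.035)&(Y[:,2]>.183-(Y[:,1]+.0136)*1-.012)&(Y[:,2]<.183-(Y[:,1]+.0136)+.012)
    Y=Y[m]; print(n,len(Y)); t=Y[Y[:,2]>.215]; print("far",t.mean(0) if len(t) else 0, Y[:,2].max(),Y[:,0].min(),Y[:,0].max(), "resid plane",np.median(Y[:,2]-(.183-(Y[:,1]+.0136))))
E
```

```text
time: 17.85
tool_pos: [0.5959, -0.0735, 0.3071]
orientation: [[-0.003, -1.0, 0.025], [-0.0, 0.025, 1.0], [-1.0, 0.003, -0.0]]
contact_force: [-0.4, -0.2, -0.3]
width: -0.003
time: 18.15
tool_pos: [0.5963, -0.0735, 0.3084]
orientation: [[-0.0, -1.0, 0.026], [-0.0, 0.026, 1.0], [-1.0, 0.0, -0.0]]
contact_force: [0.3, 0.2, 0.0]
width: -0.004
t 18.15 tcp [ 0.5963 -0.0735  0.3084] F [0.3 0.2 0. ] w -0.004 
-> shift cm [ 9.1  -0.18 -0.09] turn [-0.002 -0.    -0.   ]
wrist15 1052
far [ 0.5948 -0.0501  0.2204] 0.22508118126494386 0.567771200060558 0.6267154206785259 resid plane 0.001238436795749559
side15 97
far [ 0.5988 -0.0499  0.2205] 0.2260604168595817 0.5703921947862127 0.6308374241262369 resid plane 0.0005909974694373044
scene15 90
far [ 0.5985 -0.0493  0.2204] 0.22461182203045166 0.5668926021190609 0.6276599454096703 resid plane 0.0016181939453561167
```

View pics/w16.png

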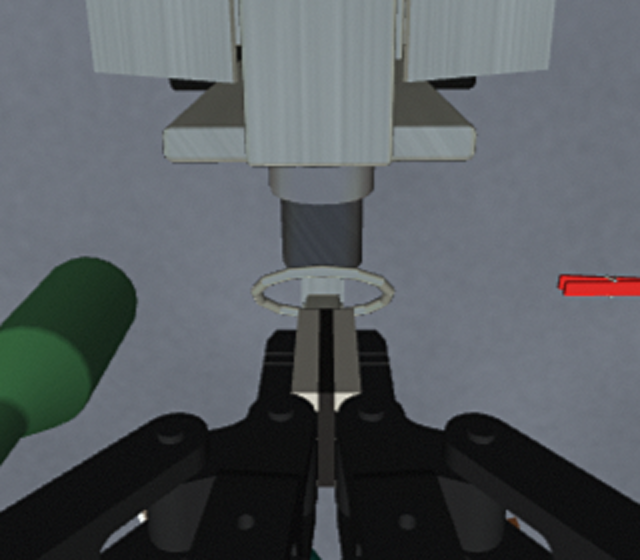

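View pics/sc16.png

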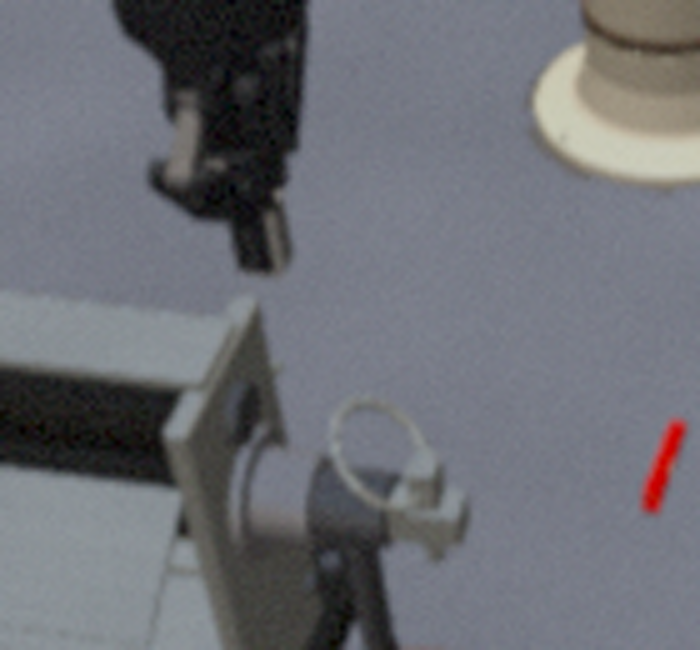

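```bash
python3 -m handwheel '[[[2,-0.2,-0.1],[0,0,0]],[[4.5,-0.2,-0.1],[0,0,0]],[[6.5,-0.2,-0.1],[0,0,0]],[[8.3,-0.2,-0.1],[0,0,0]],[[9.1,-0.2,-0.1],[0,0,0]],[[9.1,-0.2,-0.1],[0,0,0]],[[9.1,-0.2,-0.1],[0,0,0]]]'
python3 - <<'E'
from h import *
want([.598,-.0663,.2174],178.6)
s=env.sense(); c=s["tool_pos"]
for a in [135,125,115,105,95,85,75,65,55,45,38,32]:
    r=np.radians(a); w=np.array([-.0136+.05575*np.cos(r)-.01325,.183+.05575*np.sin(r)-.005])
    print(a,"down",round((c[2]-w[1])*100,2),"out",round((w[0]-c[1])*100,2))
for n in ["side","scene"]:
    p=env.camera(n)
    if n=="side": crop(p,280,60,400,180,5,"pics/sd17.png")
    else: crop(p,200,130,320,230,6,"pics/sc17.png")
E
```

```text
time: 18.95
tool_pos: [0.5989, -0.0747, 0.2186]
orientation: [[0.002, -1.0, 0.025], [-0.0, 0.025, 1.0], [-1.0, -0.002, -0.0]]
contact_force: [0.7, 0.0, 1.2]
width: -0.002
t 18.95 tcp [ 0.5989 -0.0747  0.2186] F [0.7 0.  1.2] w -0.002 
-> shift cm [0.12 0.11 0.83] turn [-0.    -0.     0.002]
135 down 0.12 out 0.84
125 down -0.5 out 1.58
115 down -0.99 out 2.42
105 down -1.32 out 3.34
95 down -1.49 out 4.29
85 down -1.49 out 5.27
75 down -1.32 out 6.22
65 down -0.99 out 7.14
55 down -0.5 out 7.98
45 down 0.12 out 8.72
38 down 0.63 out 9.17
32 down 1.11 out 9.51
```

View pics/sd17.png

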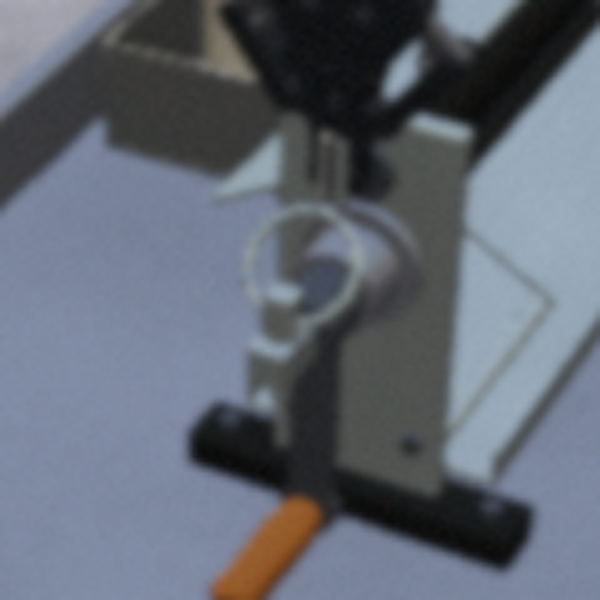

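View pics/sc17.png

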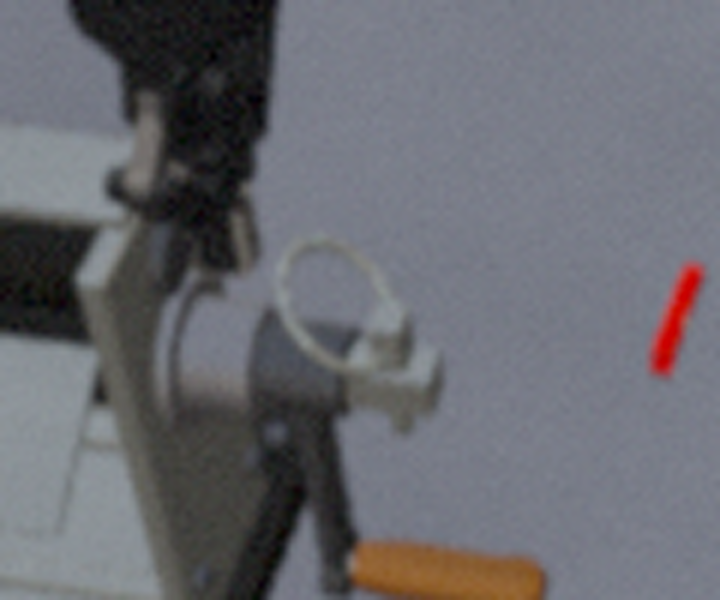

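The shut fingers are behind the ring's far end and lower than it. Now I'll carry it along its arc.

```bash
python3 -m handwheel '[[[0.25,0.05,0.4],[0,0,0]],[[0.25,0.05,0.8],[0,0,0]],[[-0.1,0.05,1.25],[0,0,0]],[[-0.45,0.05,1.7],[0,0,0]],[[-0.75,0.05,2.15],[0,0,0]],[[-0.95,0.05,2.6],[0,0,0]],[[-1.1,0.05,3.1],[0,0,0]],[[-1.2,0.05,3.6],[0,0,0]],[[-1.3,0.05,4.1],[0,0,0]],[[-1.35,0.05,4.5],[0,0,0]]]'
python3 - <<'E'
from h import *
want([.598,-.0218,.2334],178.6)
for n in ["scene"]:
    p=env.camera(n)
    crop(p,200,130,320,230,6,"pics/sc18.png")
E
```

```text
time: 20.05
tool_pos: [0.599, -0.029, 0.2313]
orientation: [[0.0, -1.0, 0.025], [0.0, 0.025, 1.0], [-1.0, -0.0, 0.0]]
contact_force: [0.1, -1.9, 0.2]
width: -0.003
t 20.05 tcp [ 0.599  -0.029   0.2313] F [ 0.1 -1.9  0.2] w -0.003 
-> shift cm [-0.21  0.12  0.72] turn [-0.  0.  0.]
```

View pics/sc18.png

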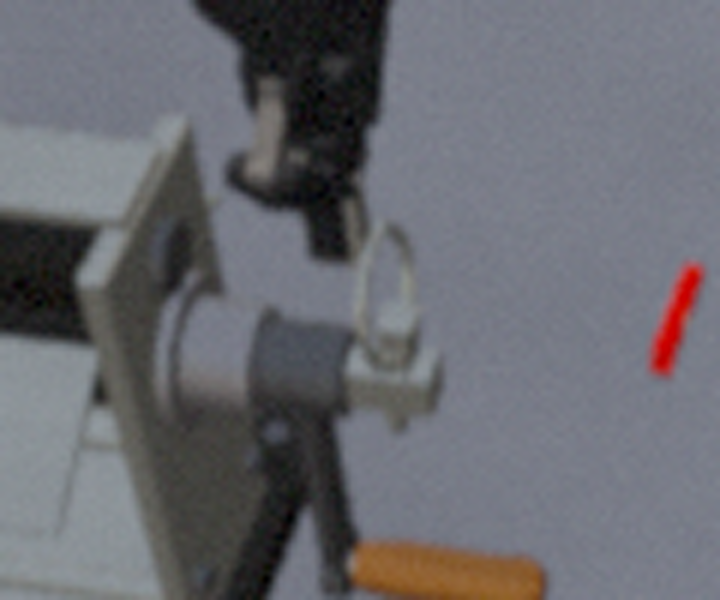

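```bash
python3 -m handwheel '[[[-0.05,0,0.5],[0,0,0]],[[-0.05,0,1.0],[0,0,0]],[[0.05,0,1.6],[0,0,0]],[[0.25,0,2.2],[0,0,0]],[[0.5,0,2.75],[0,0,0]],[[0.8,0,3.3],[0,0,0]],[[1.15,0,3.8],[0,0,0]],[[1.5,0,4.2],[0,0,0]],[[1.9,0,4.6],[0,0,0]],[[2.3,0,4.95],[0,0,0]],[[2.3,0,4.95],[0,0,0]]]'
python3 - <<'E'
from h import *
want([.598,.0,.31],178.6)
for n in ["scene","side"]:
    p=env.camera(n)
    if n=="side": crop(p,280,60,400,180,5,"pics/sd19.png")
    else: crop(p,200,130,320,230,6,"pics/sc19.png")
E
```

```text
time: 21.2
tool_pos: [0.5997, 0.0203, 0.2072]
orientation: [[-0.002, -1.0, 0.025], [0.0, 0.025, 1.0], [-1.0, 0.002, -0.0]]
contact_force: [-0.6, -1.1, 0.9]
width: 0.004
t 21.2 tcp [0.5997 0.0203 0.2072] F [-0.6 -1.1  0.9] w 0.004 
-> shift cm [-10.28   0.14  -2.04] turn [-0.    -0.    -0.002]
```

View pics/sc19.png

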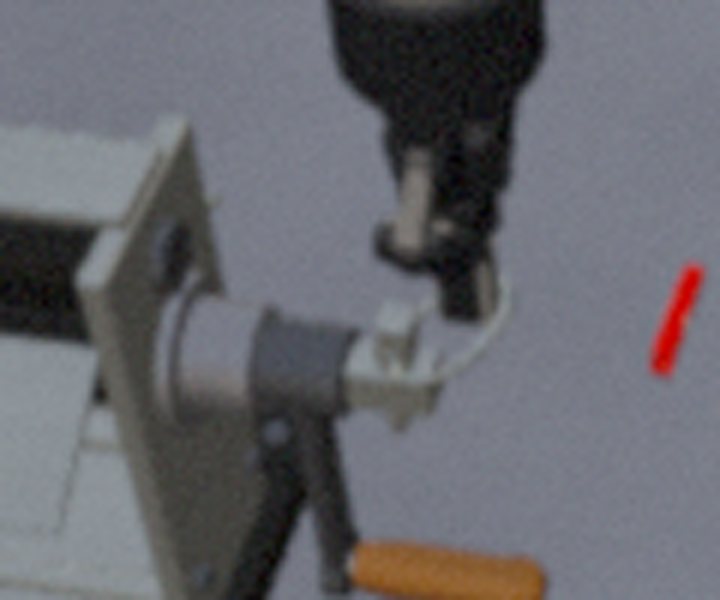

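View pics/sd19.png

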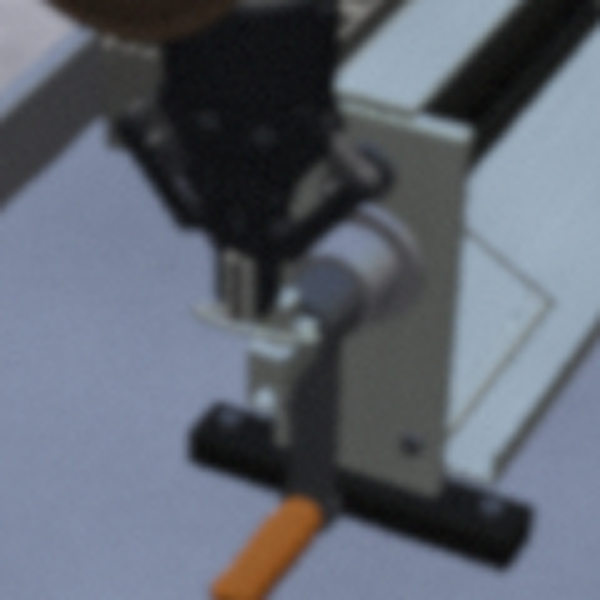

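The ring is past centre at about 30° above level and is still touching the fingers. I'll follow further down its arc.

```bash
python3 -m handwheel '[[[0.4,0,0.2],[0,0,0]],[[0.8,0,0.35],[0,0,0]],[[1.2,0,0.45],[0,0,0]],[[1.2,0,0.45],[0,0,0]]]'
python3 - <<'E'
from h import *
want([.598,.0,.31],178.6)
for n in ["scene","wrist"]:
    p=env.camera(n)
    if n=="wrist": crop(p,160,150,480,390,2.4,"pics/w20.png")
    else: crop(p,200,130,320,230,6,"pics/sc20.png")
E
```

```text
time: 21.7
tool_pos: [0.5998, 0.0244, 0.1953]
orientation: [[-0.002, -1.0, 0.025], [-0.0, 0.025, 1.0], [-1.0, 0.002, -0.0]]
contact_force: [-0.9, -0.1, 0.5]
width: -0.002
t 21.7 tcp [0.5998 0.0244 0.1953] F [-0.9 -0.1  0.5] w -0.002 
-> shift cm [-11.47   0.14  -2.45] turn [-0.001 -0.    -0.002]
```

View pics/sc20.png

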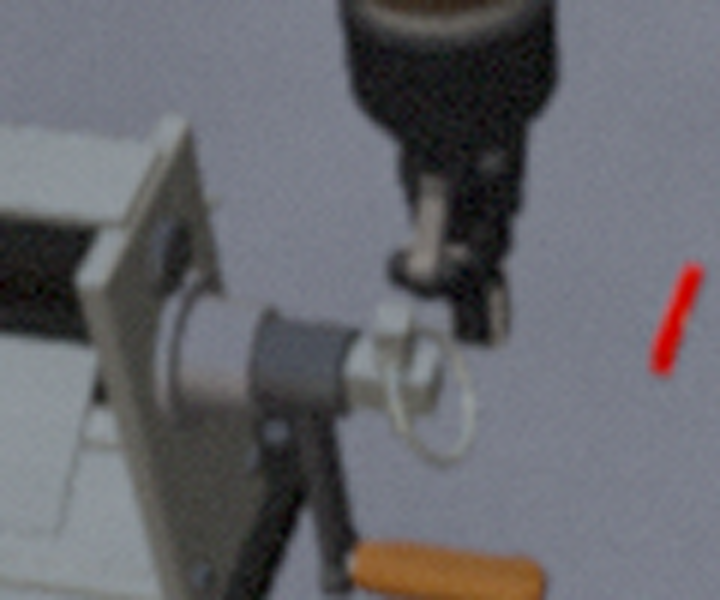

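View pics/w20.png

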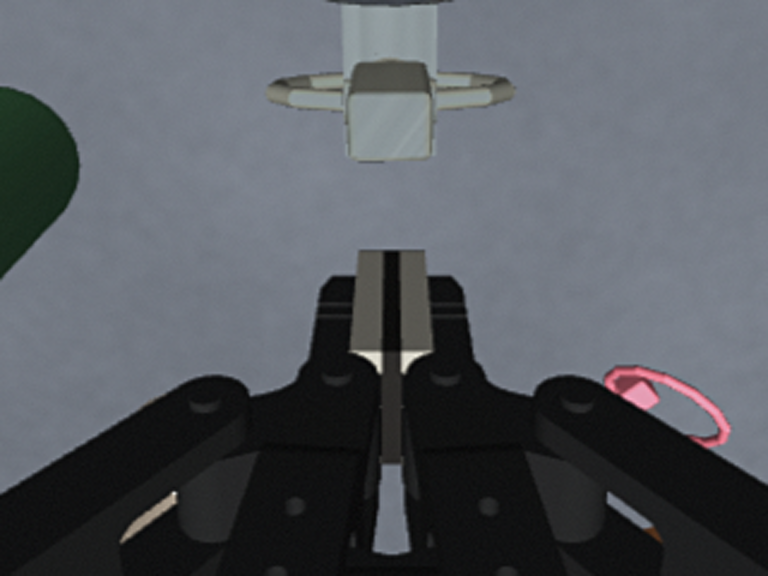

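It snapped over: the scene view catches the ring falling, and the wrist view shows it edge-on under the head. I'll retract and verify.

```bash
python3 -m handwheel '[[[-1,0,0.5],[0,0,0]],[[-4,0,2.5],[0,0,0]],[[-8,0,6],[0,0,0]],[[-12,0,9],[0,0,0]],[[-12,0,9],[0,0,0]],[[-12,0,9],[0,0,0]]]'
python3 - <<'E'
from h import *
np.set_printoptions(precision=4,suppress=True)
want([.598,.0,.31],178.6)
for n in ["scene","side","wrist"]:
    p=env.camera(n); cv2.imwrite(f"pics/{n}21.png",p["frame"])
    np.savez(f"{n}21.npz",depth=p["depth"],K=p["K"],extrinsics=p["extrinsics"],frame=p["frame"])
    if n=="side": crop(p,280,70,400,190,5,"pics/sd21.png")
    elif n=="scene": crop(p,200,150,320,250,6,"pics/sc21.png")
    Y,u,v=cloud(p)
    m=(abs(Y[:,0]-.599)<.035)&(Y[:,1]>-.03)&(Y[:,1]<.02)&(Y[:,2]<.153)&(Y[:,2]>.112)
    print(n,"below shaft",m.sum(),np.percentile(Y[m],[5,50,95],axis=0))
    m=(abs(Y[:,0]-.599)<.008)&(abs(Y[:,1]+.0136)<.006)&(Y[:,2]>.19)&(Y[:,2]<.22); print("head top",m.sum(),np.median(Y[m],0))
E
```

```text
time: 22.4
tool_pos: [0.603, 0.1157, 0.3185]
orientation: [[0.004, -1.0, 0.023], [0.002, 0.023, 1.0], [-1.0, -0.004, 0.002]]
contact_force: [0.1, -0.3, -0.6]
width: -0.003
t 22.4 tcp [0.603  0.1157 0.3185] F [ 0.1 -0.3 -0.6] w -0.003 
-> shift cm [  0.83   0.23 -11.58] turn [0.001 0.002 0.004]
scene below shaft 28 [[ 0.5968 -0.0142  0.1285]
 [ 0.603  -0.0112  0.1391]
 [ 0.6274 -0.008   0.1519]]
head top 34 [ 0.603  -0.0128  0.2002]
side below shaft 64 [[ 0.5737 -0.0159  0.1282]
 [ 0.5995 -0.0117  0.1388]
 [ 0.626  -0.0092  0.1513]]
head top 25 [ 0.5964 -0.0133  0.1997]
wrist below shaft 195 [[ 0.5742 -0.0141  0.131 ]
 [ 0.611  -0.0117  0.137 ]
 [ 0.6235 -0.0099  0.1491]]
head top 397 [ 0.5989 -0.0134  0.2   ]
```

View pics/sd21.png

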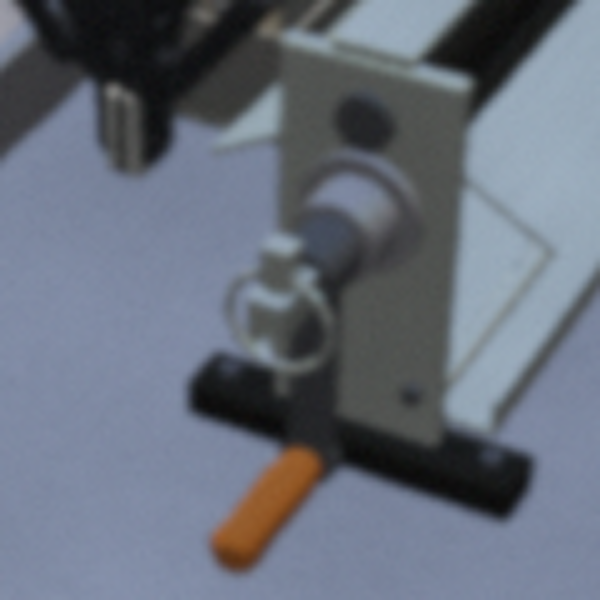

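View pics/sc21.png

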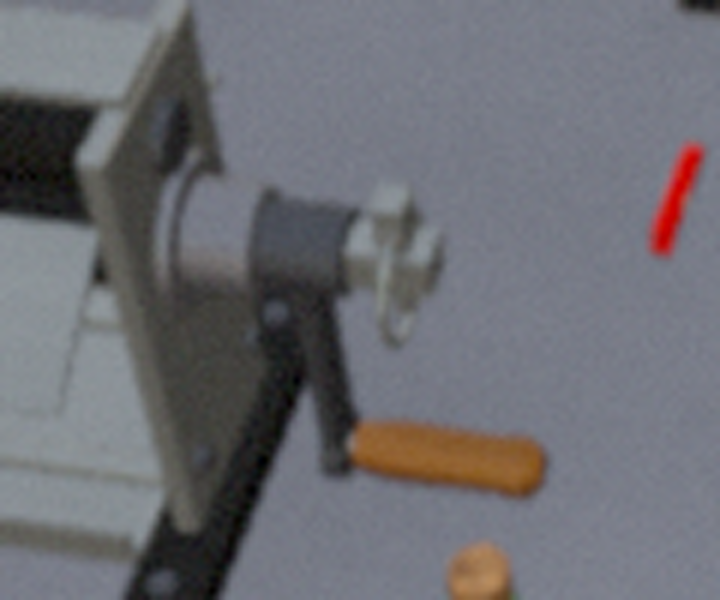

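View pics/scene21.png

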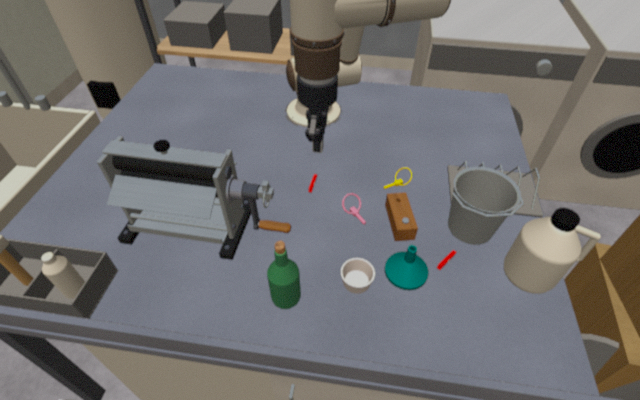

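View pics/wrist21.png

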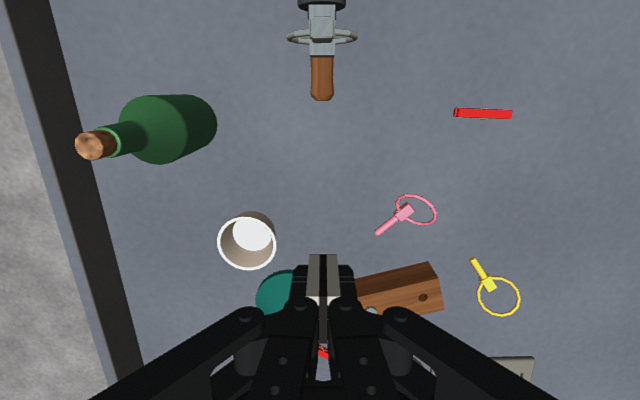

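```bash
python3 -c "
from station import env
print(env.job_done())"
```

```text
the job is handed in; nothing more can be done
None
```

I pushed the crank home, fitted the linch pin, and swung its ring over until it snapped shut underneath. I handed the job in at about 22.5 s on the robot's clock.

- **Crank:** It went home against the bearing housing. It stopped moving while the push rose to 14 N, and the pictures show no gap.
- **Pin:** The nose entered the hole without any force. The hole lies about 3.5 mm farther out than nominal. The head seated on the shaft with about 9 N of light press, and the head top then measured 0.200 m, where 0.201 m was expected.
- **Ring:** I carried it over along its arc with shut fingers. It did not snap where I expected, at about 30° above level, so I followed it a little further down and it then snapped. The last views show it hanging straight down around the shaft and nose, with its lowest point near 0.128 m. The measured ring points sit about 2 mm farther out than the hinge; that is within the camera calibration, so I left it.
- **Everything else:** The gripper is clear of everything with no contact force. The other things on the counter, including the pink and yellow pins, look unmoved. No check failed.

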